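# Load and arm the window-lock laser marker

### The job

Pull the laser marker's pallet by its knob fully out towards you, then lay every loose window lock from the counter into its pockets, one to a pocket, flat on the pocket floor with the key barrel up, and slide the pallet fully home to the end stop under the laser head. Only then lift the safety cover on the switch console well up, throw the arming toggle beneath it fully over to the side away from you, and close the cover again. Leave the trickle vent, letterbox flap, restrictor and spacer corner where they lie.

Things in the scene. Friction and masses are not known exactly. Their poses are not given: they have to be found in the camera images.
- marker: laser marking unit, fixed: deck 400 x 320 x 18 mm with sliding pallet; column at its far end with white laser head hanging forward (lens 168, top 265 high, 70 wide, front at x +125, clear of the loading end); switch console at its right, 190 (x) x 130 (y) x 70 high, centre at x -20, y -275. Origin: on the counter under the pallet centre when fully out. x away from the robot (loading end to column), z up. Place and yaw vary.
- shuttle (a joint): travel of the pallet along marker +x, m: 0 fully out towards the robot (loading end), 0.13 fully home at the end stop under the laser head. Starts anywhere from 0.06 to 0.13. Takes about 3 N to move and stays where left. Pallet 120 (x) x 300 (y) mm, rim 46 above the counter; load it while it is out, clear of the head.
- shuttle_knob (a point): grasp point on the pallet's black knob: an upright cylinder 24 across, from 38 to 80 above the counter, on a bracket 115 before the pallet centre on the robot's side; the point lies on its axis 60 above the counter. Moves with the pallet; axes as the marker's.
- pocket1 (a point): centre of the floor of pallet pocket 1 (row along y, 70 mm apart, pocket 1 at the +y end); moves with the pallet; x along the pocket and the pallet's travel, z up. Pocket 100 long (x) x 46 wide (y) x 6 deep, floor 40 above the counter, lands between pockets 24 wide. Takes one lock lengthways, either end first.
- pocket2 (a point): centre of the floor of pallet pocket 2 (row along y, 70 mm apart, pocket 1 at the +y end); moves with the pallet; x along the pocket and the pallet's travel, z up. Pocket 100 long (x) x 46 wide (y) x 6 deep, floor 40 above the counter, lands between pockets 24 wide. Takes one lock lengthways, either end first.
- pocket3 (a point): centre of the floor of pallet pocket 3 (row along y, 70 mm apart, pocket 1 at the +y end); moves with the pallet; x along the pocket and the pallet's travel, z up. Pocket 100 long (x) x 46 wide (y) x 6 deep, floor 40 above the counter, lands between pockets 24 wide. Takes one lock lengthways, either end first.
- pocket4 (a point): centre of the floor of pallet pocket 4 (row along y, 70 mm apart, pocket 1 at the +y end); moves with the pallet; x along the pocket and the pallet's travel, z up. Pocket 100 long (x) x 46 wide (y) x 6 deep, floor 40 above the counter, lands between pockets 24 wide. Takes one lock lengthways, either end first.
- cover (a joint): opening angle of the hinged steel safety cover over the arming toggle, rad: 0 closed, up to 2.1 fully back (away from the robot). Stiff hinge (about 0.13 N m): stays at any angle where it is left. The hinge runs along the marker's y at the far edge of the cover.
- cover_hinge (a point): middle of the cover's hinge axis, 72 above the counter; fixed on the console, axes as the marker's (the axis is y; the cover opens from -x up and over to +x).
- cover_tab (a point): point in the middle of the black lifting tab on the cover's front edge: tab 36 long (x) x 12 thick (y) x 16 high (z); shut, it is 110 before (-x) and 40 above the hinge axis, its underside 34 above the console. Pinched across the 12 mm, it turns between the pads as the cover swings. Moves with the cover, which is 90 (x) x 80 (y) x 50 high, open below and at the hinge side.
- toggle (a joint): angle of the arming toggle, rad: 0 off (leaning 0.4 rad towards the robot, marker -x), 0.8 fully on (leaning 0.4 rad away from the robot, +x). Stiff enough to stay anywhere (about 0.05 N m, 1 to 3 N at the tip); no snap action. Starts 0 to 0.1.
- toggle_pivot (a point): pivot of the toggle at the level of the console top (70 above the counter), 45 before the cover's hinge and in the middle of its width; axes as the marker's.
- toggle_tip (a point): end of the toggle's bat, 40 from the pivot; bat 9 thick with a 14 thick head over the last 12. Moves with the toggle.
- lock1: aluminium window lock (2 to 4 are present, all alike), at first flat on the counter left of the machine. Base plate 90 x 36 x 5 mm thick; on it, centred, a body 64 long x 26 wide (the part to grip, above the wider plate), top 25 above the underside; round steel key barrel 18 across, 4 high, on top at x +18. About 0.16 kg. Origin: centre of the underside; x along its length, z up, barrel side.
- lock2: aluminium window lock (2 to 4 are present, all alike), at first flat on the counter left of the machine. Base plate 90 x 36 x 5 mm thick; on it, centred, a body 64 long x 26 wide (the part to grip, above the wider plate), top 25 above the underside; round steel key barrel 18 across, 4 high, on top at x +18. About 0.16 kg. Origin: centre of the underside; x along its length, z up, barrel side.
- lock3: aluminium window lock (2 to 4 are present, all alike), at first flat on the counter left of the machine. Base plate 90 x 36 x 5 mm thick; on it, centred, a body 64 long x 26 wide (the part to grip, above the wider plate), top 25 above the underside; round steel key barrel 18 across, 4 high, on top at x +18. About 0.16 kg. Origin: centre of the underside; x along its length, z up, barrel side.
- lock4: aluminium window lock (2 to 4 are present, all alike), at first flat on the counter left of the machine. Base plate 90 x 36 x 5 mm thick; on it, centred, a body 64 long x 26 wide (the part to grip, above the wider plate), top 25 above the underside; round steel key barrel 18 across, 4 high, on top at x +18. About 0.16 kg. Origin: centre of the underside; x along its length, z up, barrel side.
- vent: white trickle vent, 200 x 24 x 14 mm, lying on the counter between the robot and the machine; to be left alone. Origin: centre of the underside, x along its length.
- flap: black letterbox flap, 190 x 60 x 16 mm, lying beyond the locks; to be left alone. Origin: centre of the underside, x along its length.
- restrictor: chrome window restrictor, 110 x 18 x 16 mm, lying in front of the switch console; to be left alone. Origin: centre of the underside, x along its length.
- corner: grey L-shaped spacer corner, legs 80 x 20 x 12 mm, lying on the counter at the left front; to be left alone. Origin: underside, in the middle of the elbow, legs along +x and +y.

How it is judged:
By the outcome, as a careful person would: the job done as asked, in the order asked, and still so for the second after the job is handed in, with the robot touching nothing.
Of lock1, lock2, lock3, lock4 only 2 to 4 are there at a start; the rules pass over those that are not, and their reading is None.
At some moment in a run one of lock1, lock2, lock3, lock4 may be knocked a few centimetres aside while the robot is not near it.
Once in a run the grip may slacken for a moment while it holds something.
It also fails if it takes over 210 s, if anything falls off the work surface, if the arm or the gripper's body presses on something with over 40 N, if the wrist force passes 120 N, or if a joint passes its speed limit or range.

### The arm

A 7-joint arm with a two-finger parallel gripper is mounted at the origin on the work surface. World frame = base frame: x ahead of the robot, y to its left, z up, the work surface at z = 0. Lengths are in m, angles in rad, forces in N, time in s.
With the tool pointing down it reaches from about 0.4 to 0.85 m from the base axis. Payload 10.4 kg.
Tool frame: the origin (TCP) lies between the finger pads; the fingertips stand ahead of it and the grasp point (between the pads) lies 3 mm ahead of it (r.tips_ahead is the z of the fingertips in the tool frame, in m); z points along the fingers, y is the line along which they close (so a half turn about z gives the same grasp; the last joint's range is limited). The gripper opens to 87 mm and grips with 3 to 60 N. Pads are 19 mm wide; open, the fingers measure 117 mm over their backs; the gripper's body (75 mm by 190 mm) begins 51 mm behind the grasp point.
Start: joints at [-1.264, 0.332, -0.065, 1.46, 0.022, 1.35, -0.088], TCP at [0.202, 0.591, 0.207] pointing down, gripper open.
Joint ranges: [-2.6, 2.6], [-0.5, 2.12], [-1.47, 1.34], [0.16, 2.42], [-1.27, 4.41], [0.06, 2.06], [-2.6, 2.6]. Speed limits (rad/s): [2.22, 2.22, 2.79, 2.79, 3.14, 3.14, 3.14].

### API

Orientations are given as a unit quaternion [x, y, z, w].
In Python, from bench import telemetry, camera, get_calibration, r gives the robot as it stands.
- The arm moves only by the tool drive_tool, never from a script. Its argument "series" is one flat list of numbers, 7 for each row, row after row: the turn, a rotation vector about the tool's x, y, z in units of 5 degrees (1.0 is 5 degrees), then the shift along the tool's x, y, z in units of 40 mm (1.0 is 40 mm), then the opening, from -1 (shut) to 1 (fully open). A call has 1 to 10 rows; each row is the pose to reach, as a shift and turn from the pose commanded when the call began, along the tool's axes at that moment; what a row does not reach only later rows make up. A row lasts 1/12 s, in which the tool goes at most 41.7 mm and 7.16 degrees, less where a joint would pass 70% of its speed; a pose out of reach is approached as far as the arm can. A call with a gripper value outside its range is refused whole. The fingers move at their own pace and stop on an object; "grip_force" is the grip in N (left out, the last holds). Time passes only in rows, so rows that repeat a pose let the fingers close. It gives the time, the measured TCP pose, the force, the opening and the grip force at its end, in the units of the state.
- telemetry.read_state(): the state, without advancing time (a new reading comes with each control period).
- camera(name): name is "side" or "top" or "wrist"; returns the picture (384x512x3 uint8, red, green, blue); there is no depth.
- get_calibration(name): a dict with "fovy" (degrees; the focal length in pixels is half the picture's height over the tangent of half this angle, whatever the lens; pixels are square), "cx", "cy" (the principal point, pixels), "xyz" and "rotation" of the camera in the world. Camera axes: x right, y up, looking along -z (the intrinsics and any distortion apply to the point x, -y, -z); pixel columns grow to the right and rows downward; lengths in m; the calibration is good to about 2 mm. A picture is of the moment at which its call begins: read the wrist's pose just before it. get_calibration takes no time and is no camera call; for the wrist camera it gives the pose at the moment of the call.
- r.close_job(): hands the job in; it is judged then, once.
The state is a dict: "time": time; "joint_positions": joint angles; "joint_vel": joint speeds; "joint_torque": joint torques, N m; "ee_pos": TCP position; "eef_rot": TCP orientation; "ft_force": force on the tool from outside, world axes, zero at the start; "torque": the same for the moment, N m; "width": finger opening in m; "grip_force": force on a finger pad.
Only numpy, scipy, OpenCV 4.12 (cv2) and the standard library are available. Lean on these libraries where they do the work, as an engineer would, in place of code of your own. Each camera call takes 0.05 s, during which the arm holds its last target. There are 200 camera calls.

## Working session

There is one attempt and no reset: what is moved stays moved. The work goes in short steps, Python scripts to look and compute and a tool call to move; the robot and the scene stay as the last step left them, time stands still between calls to the robot, and variables do not carry over. Pictures are saved under pics/ and viewed, at most 14 in all, crops included, and the job is handed in when it is done.

Besides the shell and the picture viewer there is one more tool, called after "Emit:" by a JSON object that holds its "fn" and its "kwargs". drive_tool: Moves the arm, as the interface text tells. Its arguments: {"type":"object","properties":{"series":{"type":"array"},"grip_force":{"type":"number"}},"required":["series"]}

```bash
ls; mkdir -p pics
python3 - <<'E'
from bench import telemetry, camera, get_calibration, r
import cv2
s=telemetry.read_state();print(s);print(r.tips_ahead)
for n in ("top","side","wrist"):
    print(n,get_calibration(n)); cv2.imwrite(f"pics/{n}0.png",cv2.cvtColor(camera(n),cv2.COLOR_RGB2BGR))
E
```

```text
pics
{'time': 0.0, 'joint_positions': array([-1.26360017,  0.33286131, -0.06469089,  1.46093866,  0.02161001,
        1.34990562, -0.08847661]), 'joint_vel': array([-0.00128557, -0.00030319,  0.00034202,  0.0013477 ,  0.00075541,
        0.00183229, -0.00124401]), 'joint_torque': array([ 1.03846105e-04, -6.23257542e+01,  2.45986402e-02, -3.89905357e+01,
       -6.14752946e-02,  3.93628352e-02,  1.53298884e-04]), 'ee_pos': array([0.20228902, 0.59092472, 0.20656181]), 'eef_rot': array([ 1.64133051e-01,  9.86437955e-01, -7.04360283e-04, -7.71631898e-05]), 'ft_force': array([ 0.26970881, -0.36703705,  0.11581086]), 'torque': array([-0.05847545, -0.03377984,  0.01238074]), 'grip_force': 0.0, 'width': 0.08714710087994393}
0.022
top {'fovy': 48.35484600954058, 'cx': 246.1132560709939, 'cy': 188.07138969508537, 'xyz': array([0.44658119, 0.03341305, 1.24912991]), 'rotation': array([-0.03429071,  0.02180055,  0.70971759, -0.70331346])}
side {'fovy': 52.68464200322889, 'cx': 261.73317756982556, 'cy': 196.04756987262306, 'xyz': array([ 0.45279117, -0.57064794,  0.87818656]), 'rotation': array([ 0.33016932, -0.02101789, -0.05341691,  0.94217466])}
wrist {'fovy': 60.64814711284746, 'cx': 255.68715483506017, 'cy': 189.22736025066226, 'xyz': array([0.13046639, 0.61473513, 0.38366308]), 'rotation': array([-0.11485717, -0.08183418,  0.57582696,  0.80531628])}
```

View pics/top0.png

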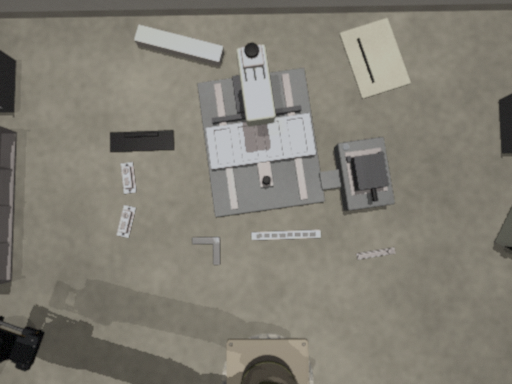

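View pics/side0.png

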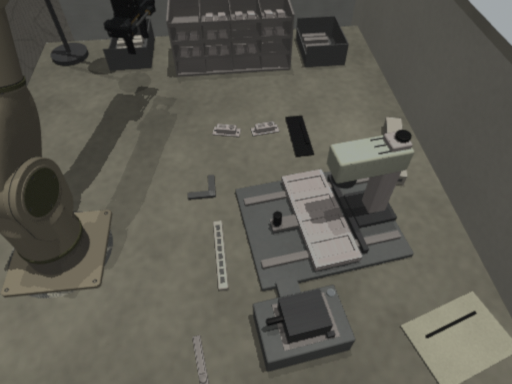

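View pics/wrist0.png

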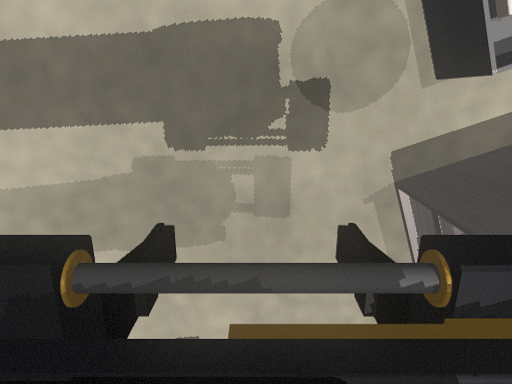

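The top view shows two locks at (128,178) and (125,221), the deck with corners near (198,75), (305,70), (322,207) and (217,216), the knob at (266,181), and the cover tab at (374,194). The side view confirms two locks and the cover shut. The wrist view shows only floor and bins. Next I'll enlarge the top view and measure.

```bash
cat > h.py <<'E'
import numpy as np, cv2
from scipy.spatial.transform import Rotation as R
from bench import telemetry, camera, get_calibration, r
def snap(n,name=None):
    c=get_calibration(n); im=camera(n)
    if name: cv2.imwrite(f"pics/{name}.png",cv2.cvtColor(im,cv2.COLOR_RGB2BGR))
    return im,c
def ray(c,uv):
    f=192/np.tan(np.radians(c["fovy"])/2)
    uv=np.atleast_2d(uv).astype(float)
    d=np.c_[(uv[:,0]-c["cx"])/f,-(uv[:,1]-c["cy"])/f,-np.ones(len(uv))]
    return R.from_quat(c["rotation"]).apply(d)
def plane(c,uv,z):
    d=ray(c,uv); t=(z-c["xyz"][2])/d[:,2]
    return c["xyz"]+d*t[:,None]
def proj(c,P):
    f=192/np.tan(np.radians(c["fovy"])/2)
    q=R.from_quat(c["rotation"]).inv().apply(np.atleast_2d(P)-c["xyz"])
    return np.c_[c["cx"]+f*q[:,0]/-q[:,2],c["cy"]-f*q[:,1]/-q[:,2]]
def two(c1,u1,c2,u2):
    a,b=ray(c1,u1)[0],ray(c2,u2)[0]
    s=np.linalg.lstsq(np.c_[a,-b],c2["xyz"]-c1["xyz"],rcond=None)[0]
    p,q=c1["xyz"]+a*s[0],c2["xyz"]+b*s[1]
    return (p+q)/2,np.linalg.norm(p-q)
def crop(im,u0,v0,w,h,k,name):
    o=cv2.resize(im[v0:v0+h,u0:u0+w],None,fx=k,fy=k,interpolation=cv2.INTER_CUBIC)
    cv2.imwrite(f"pics/{name}.png",cv2.cvtColor(o,cv2.COLOR_RGB2BGR))
def togo(P,x=None):
    """world target P (TCP), tool x axis direction yaw (tool down) -> turn [5deg], shift [40mm] in present tool axes"""
    s=telemetry.read_state(); q=R.from_quat(s["eef_rot"])
    sh=q.inv().apply(np.array(P)-s["ee_pos"])/0.04
    out=[]
    if x is not None:
        X=np.array([np.cos(x),np.sin(x),0]);Z=np.array([0,0,-1.])
        T=R.from_matrix(np.c_[X,np.cross(Z,X),Z])
        out=(q.inv()*T).as_rotvec(degrees=True)/5
    print("turn",np.round(out,2),"shift",np.round(sh,2))
E
python3 - <<'E'
from h import *
im=cv2.cvtColor(cv2.imread("pics/top0.png"),cv2.COLOR_BGR2RGB)
crop(im,190,60,216,162,3.7,"topcrop")
c=get_calibration("top")
m=(im.min(2)>135).astype(np.uint8); m[:, :100]=0;m[:,150:]=0;m[:150]=0;m[240:]=0
m=cv2.morphologyEx(m,cv2.MORPH_CLOSE,np.ones((5,5)))
for k in cv2.findContours(m,0,2)[0]:
    if cv2.contourArea(k)<50: continue
    rc=cv2.minAreaRect(k); b=plane(c,cv2.boxPoints(rc),0.012)
    print(rc,b[:,:2].mean(0),np.linalg.norm(b[1]-b[0]),np.linalg.norm(b[2]-b[1]),b[:,:2].tolist())
print(plane(c,[(198,75),(305,70),(322,207),(217,216)],0.018))
E
```

```text
((125.45990753173828, 220.75038146972656), (13.068885803222656, 31.816513061523438), 13.495734214782715) [0.45355701 0.40552266] 0.09162514139822106 0.03837354719650942 [[0.4134471037513197, 0.43424944511911917], [0.5027974539940326, 0.4139595104778116], [0.4935929294987034, 0.3767062441343402], [0.40439055145040304, 0.3971754544431208]]
((127.73719787597656, 177.26622009277344), (31.313451766967773, 13.086219787597656), 83.2901611328125) [0.58025912 0.40065759] 0.038455590418168865 0.09226229109958221 [[0.6239549975903003, 0.42577514516213566], [0.6280569864517358, 0.38753895652112935], [0.5365631976042664, 0.37565548222786255], [0.5324612890877112, 0.41366078915552307]]
[[ 0.88129033  0.19422464  0.018     ]
 [ 0.89174736 -0.12161463  0.018     ]
 [ 0.48797702 -0.16251551  0.018     ]
 [ 0.4648038   0.13920645  0.018     ]]
```

View pics/topcrop.png

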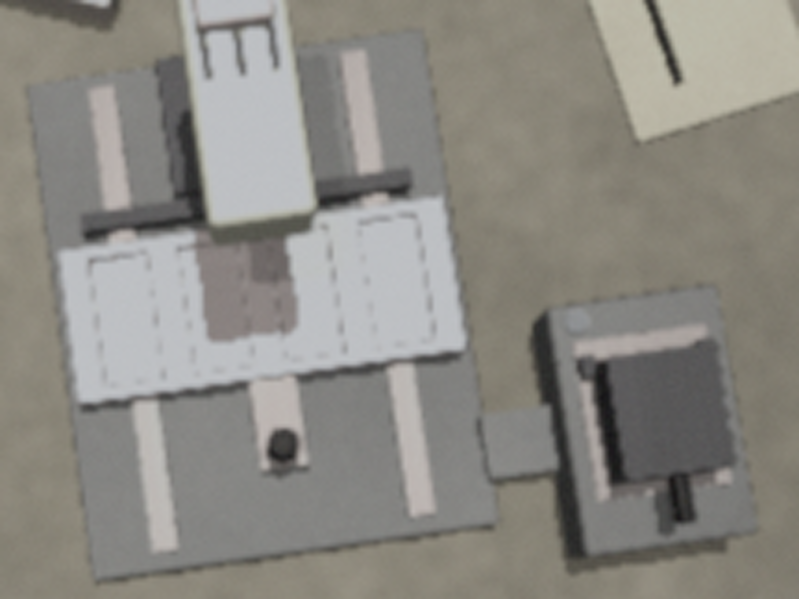

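The crop shows the deck at (28,88), (423,32), (493,525), (97,578), the pallet at (60,252), (443,199), (467,350), (82,404), and the knob top at (283,443). The console top is at (548,310), (718,285), (757,530), (585,556), and the tab is around (683,498).

Run:
```python
from h import *
c=get_calibration("top"); cs=get_calibration("side")
f=lambda a:np.array(a)/3.7+[190,60]-0.37
def rep(n,a,z):
    p=plane(c,f(a),z)[:,:2]; print(n,p.round(4).tolist(),"mean",p.mean(0).round(4),"sides",[round(float(np.linalg.norm(p[i]-p[i-1])),3) for i in range(len(p))])
    return p
D=rep("deck",[(28,88),(423,32),(493,525),(97,578)],.018)
P=rep("pallet",[(60,252),(443,199),(467,350),(82,404)],.046)
C=rep("console",[(548,310),(718,285),(757,530),(585,556)],.07)
k=plane(c,f([(283,443)]),.08)[0]; print("knob",k)
t=plane(c,f([(683,498)]),.112)[0]; print("tab",t)
for q in(D,P,C):
    e=(q[0]-q[3])+(q[1]-q[2]); g=(q[0]-q[1])+(q[3]-q[2]); print("yaw",np.arctan2(e[1],e[0]),np.arctan2(-g[0],g[1]))
yaw=np.mean([np.arctan2(*((q[0]-q[3])+(q[1]-q[2]))[::-1]) for q in(D,P,C)]+[np.arctan2(-(q[0]-q[1]+q[3]-q[2])[0],(q[0]-q[1]+q[3]-q[2])[1]) for q in(D,P,C)])
Rm=np.array([[np.cos(yaw),-np.sin(yaw)],[np.sin(yaw),np.cos(yaw)]])
o=C.mean(0)-Rm@[-.02,-.275]; print("yaw",yaw,"origin from console",o)
for n,p in(("deck",D.mean(0)),("pallet",P.mean(0)),("knob",k[:2]),("tab",t[:2]),("cons",C.mean(0))): print(n,"in marker",Rm.T@(p-o))
# side check of knob top
print("side proj knob",proj(cs,k)," tab",proj(cs,t),"console",proj(cs,np.c_[C,[.07]*4]).round(0).tolist())
```

```text
deck [[0.8559, 0.1966], [0.897, -0.1186], [0.5037, -0.1654], [0.4653, 0.1425]] mean [0.6805 0.0138] sides [0.394, 0.318, 0.396, 0.31]
pallet [[0.7165, 0.168], [0.7544, -0.1281], [0.6366, -0.144], [0.5981, 0.1512]] mean [0.6764 0.0118] sides [0.12, 0.298, 0.119, 0.298]
console [[0.6624, -0.2018], [0.6799, -0.3294], [0.4958, -0.3519], [0.4776, -0.2245]] mean [ 0.5789 -0.2769] sides [0.186, 0.129, 0.186, 0.129]
knob [ 0.56309576 -0.00141948  0.08      ]
tab [ 0.51741825 -0.28630115  0.112     ]
yaw 0.12785884891236013 0.1269350727715367
yaw 0.1378004624968558 0.12834651425502505
yaw 0.12193834996950484 0.1387319729943059
yaw 0.13026853689993143 origin from console [ 0.56304188 -0.00160327]
deck in marker [ 1.18416372e-01 -2.97170013e-06]
pallet in marker [ 0.11412557 -0.00145696]
knob in marker [7.73014775e-05 1.75235827e-04]
tab in marker [-0.08221943 -0.27635912]
cons in marker [-0.02  -0.275]
side proj knob [[277.85012026 214.53430927]]  tab [[275.81692026 321.42735506]] console [[334.0, 285.0], [356.0, 341.0], [269.0, 363.0], [253.0, 303.0]]
```

Run:
```python
from h import *
togo([.563,-.0015,.15],3.272)
```

```text
turn [-0.01 -0.   -5.27] shift [-13.33 -11.09   1.43]
```

Emit:
{"fn": "drive_tool", "kwargs": {"series": [0, 0, -5.27, -13.33, -11.09, 1.43, 1, 0, 0, -5.27, -13.33, -11.09, 1.43, 1, 0, 0, -5.27, -13.33, -11.09, 1.43, 1, 0, 0, -5.27, -13.33, -11.09, 1.43, 1, 0, 0, -5.27, -13.33, -11.09, 1.43, 1, 0, 0, -5.27, -13.33, -11.09, 1.43, 1, 0, 0, -5.27, -13.33, -11.09, 1.43, 1, 0, 0, -5.27, -13.33, -11.09, 1.43, 1, 0, 0, -5.27, -13.33, -11.09, 1.43, 1, 0, 0, -5.27, -13.33, -11.09, 1.43, 1]}}

```text
time: 0.98
ee_pos: [0.4185, 0.2355, 0.1731]
eef_rot: [-0.065, 0.998, 0.0, 0.0]
ft_force: [0.5, 1.5, 1.1]
width: 0.0871
grip_force: 0.0
```

Run:
```python
from h import *
togo([.563,-.0015,.15],3.272)
```

```text
turn [ 0.  0. -0.] shift [-2.81 -6.35  0.58]
```

Emit:
{"fn": "drive_tool", "kwargs": {"series": [0, 0, 0, -2.81, -6.35, 0.58, 1, 0, 0, 0, -2.81, -6.35, 0.58, 1, 0, 0, 0, -2.81, -6.35, 0.58, 1, 0, 0, 0, -2.81, -6.35, 0.58, 1, 0, 0, 0, -2.81, -6.35, 0.58, 1, 0, 0, 0, -2.81, -6.35, 0.58, 1, 0, 0, 0, -2.81, -6.35, 0.58, 1, 0, 0, 0, -2.81, -6.35, 0.58, 1, 0, 0, 0, -2.81, -6.35, 0.58, 1]}}

```text
time: 1.73
ee_pos: [0.5624, -0.0016, 0.1494]
eef_rot: [-0.063, 0.998, -0.0, -0.001]
ft_force: [-0.3, 0.8, 0.3]
width: 0.0868
grip_force: 0.0
```

Run:
```python
from h import *
togo([.563,-.0015,.063],3.272); print(telemetry.read_state()["joint_positions"])
im,c=snap("wrist","w1"); print(proj(c,[.563,-.0015,.08]))
```

```text
turn [-0.01 -0.01 -0.04] shift [-0.02  0.    2.16]
[-0.43782965  0.24086882  0.41730738  1.7271859  -0.10324635  1.19641149
  1.704225  ]
[[257.21905522 195.51373184]]
```

View pics/w1.png

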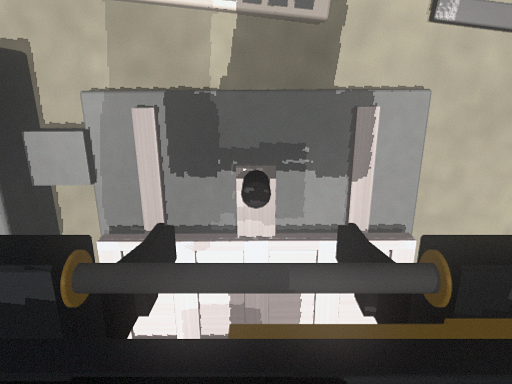

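The wrist view shows the knob top at (257,195), where I predicted it. Now descend and grasp it.

Emit:
{"fn": "drive_tool", "kwargs": {"series": [0, 0, 0, 0, 0, 0.8, 1, 0, 0, 0, 0, 0, 1.6, 1, 0, 0, 0, 0, 0, 2.16, 1, 0, 0, 0, 0, 0, 2.16, 1, 0, 0, 0, 0, 0, 2.16, -1, 0, 0, 0, 0, 0, 2.16, -1, 0, 0, 0, 0, 0, 2.16, -1, 0, 0, 0, 0, 0, 2.16, -1, 0, 0, 0, 0, 0, 2.16, -1, 0, 0, 0, 0, 0, 2.16, -1], "grip_force": 25}}

```text
time: 2.62
ee_pos: [0.5627, 0.0003, 0.0643]
eef_rot: [-0.065, 0.998, 0.0, 0.001]
ft_force: [-0.1, -0.3, 0.3]
width: 0.0549
grip_force: 0.0
```

Emit:
{"fn": "drive_tool", "kwargs": {"series": [0, 0, 0, 0.3, 0, 0, -1, 0, 0, 0, 0.7, 0, 0, -1, 0, 0, 0, 1.1, 0, 0, -1, 0, 0, 0, 1.5, 0, 0, -1, 0, 0, 0, 1.9, 0, 0, -1, 0, 0, 0, 2.3, 0, 0, -1, 0, 0, 0, 2.6, 0, 0, -1, 0, 0, 0, 2.8, 0, 0, -1, 0, 0, 0, 2.9, 0, 0, -1, 0, 0, 0, 2.95, 0, 0, -1]}}

```text
time: 3.45
ee_pos: [0.4453, -0.015, 0.0638]
eef_rot: [-0.065, 0.998, 0.0, 0.0]
ft_force: [0.7, 0.5, 1.0]
width: 0.0008
grip_force: 0.0
```

Emit:
{"fn": "drive_tool", "kwargs": {"series": [0, 0, 0, 0, 0, 0, 0.3, 0, 0, 0, 0, 0, 0, 0.3, 0, 0, 0, 0, 0, 0, 0.3, 0, 0, 0, 0, 0, 0, 0.3, 0, 0, 0, 0, 0, 0, 0.3, 0, 0, 0, 0, 0, 0, 0.3, 0, 0, 0, 0, 0, 0, 0.3, 0, 0, 0, 0, 0, 0, 0.3, 0, 0, 0, 0, 0, 0, 0.3, 0, 0, 0, 0, 0, 0, 0.3]}}

```text
time: 4.28
ee_pos: [0.4453, -0.0151, 0.0636]
eef_rot: [-0.065, 0.998, 0.0, 0.0]
ft_force: [0.3, 1.1, 0.2]
width: 0.0544
grip_force: 0.0
```

Run:
```python
from h import *
togo([.563,-.0015,.063],3.272)
im,c=snap("top"); 
m=(im.min(2)>150).astype(np.uint8); m[:125]=0; m[228:]=0; m[:,:190]=0; m[:,325:]=0
k=max(cv2.findContours(cv2.morphologyEx(m,cv2.MORPH_CLOSE,np.ones((9,9))),0,2)[0],key=cv2.contourArea)
rc=cv2.minAreaRect(k);print(rc,plane(c,rc[0],.046))
```

```text
turn [ 0.  0. -0.] shift [-2.96 -0.05  0.01]
((263.05999755859375, 161.41998291015625), (84.5699691772461, 106.34886932373047), 81.8698959350586) [[0.61766225 0.00560919 0.046     ]]
```

Emit:
{"fn": "drive_tool", "kwargs": {"series": [0, 0, 0, -0.6, 0, 0, 0.3, 0, 0, 0, -1.2, 0, 0, 0.3, 0, 0, 0, -1.8, -0.03, 0, 0.3, 0, 0, 0, -2.4, -0.05, 0, 0.3, 0, 0, 0, -2.9, -0.05, 0, 0.3, 0, 0, 0, -2.95, -0.05, 0, -1, 0, 0, 0, -2.95, -0.05, 0, -1, 0, 0, 0, -2.95, -0.05, 0, -1, 0, 0, 0, -2.95, -0.05, 0, -1, 0, 0, 0, -2.95, -0.05, 0, -1]}}

```text
time: 5.17
ee_pos: [0.5618, -0.0018, 0.0637]
eef_rot: [-0.065, 0.998, 0.0, -0.0]
ft_force: [-0.1, 1.2, 0.4]
width: 0.0307
grip_force: 0.0
```

Emit:
{"fn": "drive_tool", "kwargs": {"series": [0, 0, 0, 0, 0, 0, -1, 0, 0, 0, 0, 0, 0, -1, 0, 0, 0, 0, 0, 0, -1, 0, 0, 0, 0, 0, 0, -1, 0, 0, 0, 0, 0, 0, -1, 0, 0, 0, 0, 0, 0, -1]}}

```text
time: 5.67
ee_pos: [0.564, -0.0017, 0.0653]
eef_rot: [-0.065, 0.998, 0.0, 0.002]
ft_force: [-0.4, -0.5, 10.1]
width: 0.0013
grip_force: 5.0
```

Run:
```python
from h import *
im,c=snap("wrist","w2"); im,c=snap("top"); crop(im,190,60,216,162,3.7,"topcrop2")
```

```text
(no output)
```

View pics/w2.png

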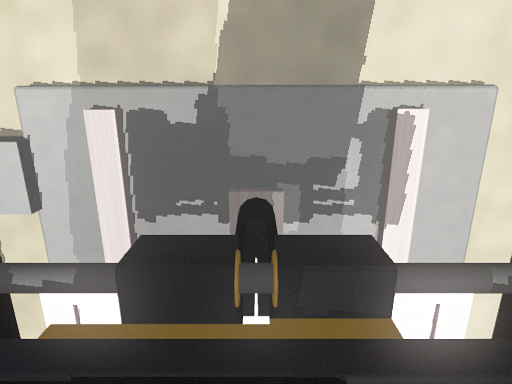

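Run:
```python
from h import *
c=get_calibration("wrist")
im=cv2.imread("pics/w2.png")
for x in (.52,.53,.54,.55,.563):
    print(x,[proj(c,[[x-.012,-.003,z],[x+.012,-.003,z]])[:,1].round() for z in (.04,.08)])
s=telemetry.read_state(); q=R.from_quat(s["eef_rot"]); print(s["ee_pos"],c["xyz"],proj(c,[s["ee_pos"],s["ee_pos"]+q.apply([0,0,.022])]))
m=(im.max(2)<60)
print("col256 dark rows",np.where(m[150:240,256])[0]+150)
print(proj(get_calibration("top"),s["ee_pos"]))
```

```text
0.52 [array([129., 167.]), array([137., 184.])]
0.53 [array([145., 182.]), array([157., 202.])]
0.54 [array([161., 197.]), array([176., 220.])]
0.55 [array([176., 211.]), array([195., 237.])]
0.563 [array([195., 230.]), array([218., 259.])]
[ 0.56397504 -0.00172908  0.06527884] [ 0.48798494 -0.01303554  0.24202088] [[257.66915562 229.88396479]
 [257.4456978  216.33640288]]
col256 dark rows [198 199 200 201 202 203 204 205 206 207 208 209 210 211 212 213 214 215
 216 217 218 219 220 221 222 223 224 225 226 227 228 229 230 231 232 233
 234 235 236 237 238 239]
[[266.07259788 179.57068051]]
```

View pics/topcrop2.png

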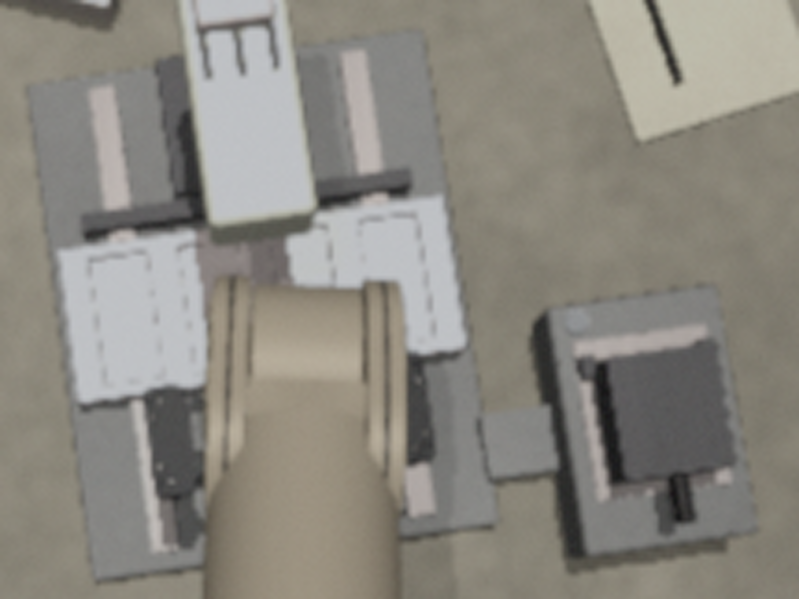

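The fingers are at the knob but read nearly shut, while the pallet has not moved. I'll wait two rows, then pull a little as a test.

Emit:
{"fn": "drive_tool", "kwargs": {"series": [0, 0, 0, 0, 0, 0, -1, 0, 0, 0, 0, 0, 0, -1, 0, 0, 0, 0.2, 0, 0, -1, 0, 0, 0, 0.4, 0, 0, -1, 0, 0, 0, 0.6, 0, 0, -1, 0, 0, 0, 0.8, 0, 0, -1, 0, 0, 0, 0.8, 0, 0, -1]}}

```text
time: 6.35
ee_pos: [0.5313, -0.0058, 0.0652]
eef_rot: [-0.065, 0.998, 0.001, 0.002]
ft_force: [-2.3, -0.0, 12.0]
width: 0.0009
grip_force: 5.8
```

Run:
```python
from h import *
im,c=snap("side"); a=im[110:290,220:430]; cv2.imwrite("pics/s3.png",cv2.cvtColor(cv2.resize(a,None,fx=3,fy=3,interpolation=2),cv2.COLOR_RGB2BGR))
print((proj(c,[[.563,-.0015,.08],[.563,-.0015,.04],telemetry.read_state()["ee_pos"]])-[220,110])*3)
```

```text
[[173.45165587 313.68982007]
 [171.76905705 340.58425223]
 [136.77761095 331.24163048]]
```

View pics/s3.png

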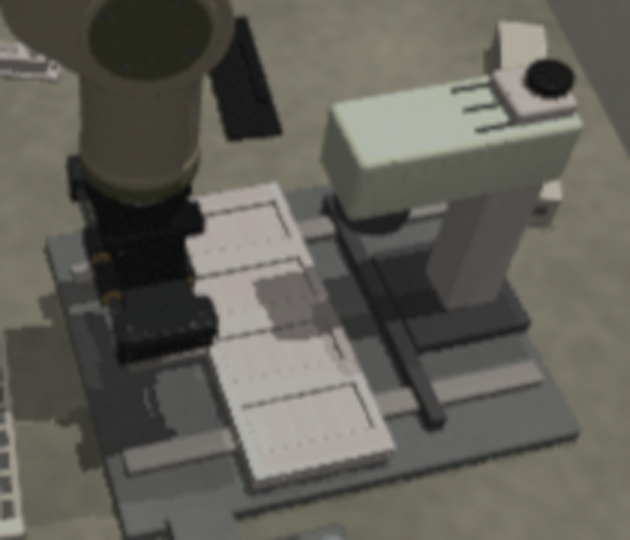

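The side view shows the pallet dragged outward, with a gap to the stop bar at about (400,340). I'll keep pulling, carefully, towards the stop.

Emit:
{"fn": "drive_tool", "kwargs": {"series": [0, 0, 0, 0.25, 0, 0, -1, 0, 0, 0, 0.5, 0, 0, -1, 0, 0, 0, 0.75, 0, 0, -1, 0, 0, 0, 1.0, 0, 0, -1, 0, 0, 0, 1.2, 0, 0, -1, 0, 0, 0, 1.4, 0, 0, -1, 0, 0, 0, 1.6, 0, 0, -1, 0, 0, 0, 1.75, 0, 0, -1, 0, 0, 0, 1.85, 0, 0, -1, 0, 0, 0, 1.85, 0, 0, -1]}}

```text
time: 7.23
ee_pos: [0.4585, -0.0153, 0.0651]
eef_rot: [-0.065, 0.998, 0.001, 0.002]
ft_force: [-2.2, -0.2, 11.7]
width: 0.0006
grip_force: 6.1
```

Emit:
{"fn": "drive_tool", "kwargs": {"series": [0, 0, 0, 0.1, 0, 0, -1, 0, 0, 0, 0.2, 0, 0, -1, 0, 0, 0, 0.3, 0, 0, -1, 0, 0, 0, 0.35, 0, 0, -1, 0, 0, 0, 0.35, 0, 0, -1]}}

```text
time: 7.65
ee_pos: [0.4452, -0.017, 0.0651]
eef_rot: [-0.065, 0.998, 0.0, 0.002]
ft_force: [0.1, -0.4, 10.3]
width: 0.0002
grip_force: 5.2
```

Emit:
{"fn": "drive_tool", "kwargs": {"series": [0, 0, 0, 0, 0, 0, 1, 0, 0, 0, 0, 0, 0, 1, 0, 0, 0, 0, 0, 0, 1, 0, 0, 0, 0, 0, 0, 1, 0, 0, 0, 0, 0, 0, 1, 0, 0, 0, 0, 0, 0, 1, 0, 0, 0, 0, 0, -0.8, 1, 0, 0, 0, 0, 0, -1.6, 1, 0, 0, 0, 0, 0, -2.2, 1, 0, 0, 0, 0, 0, -2.2, 1]}}

```text
time: 8.48
ee_pos: [0.4459, -0.0173, 0.1559]
eef_rot: [-0.065, 0.998, 0.001, 0.003]
ft_force: [0.7, -0.3, -0.2]
width: 0.0592
grip_force: 0.0
```

Run:
```python
from h import *
s=telemetry.read_state(); print(s["ee_pos"],s["width"])
im,c=snap("wrist","w4"); print(proj(c,[[.563,-.0015,.08],[.449,-.0165,.08],[.449,-.0165,.04]]))
```

```text
[ 0.44585968 -0.01730703  0.15588635] 0.059173521630818765
[[257.36106655 316.27401223]
 [257.46738057 195.50069656]
 [257.17957522 182.33419238]]
```

View pics/w4.png

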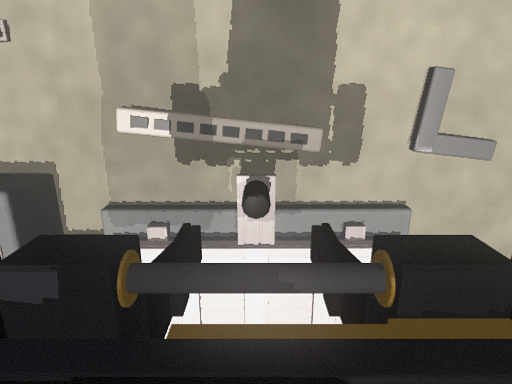

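The wrist view shows the pallet far out, with the knob top at about (256,204), the vent clear and untouched. I'll move on above the farther lock and take clean views.

Emit:
{"fn": "drive_tool", "kwargs": {"series": [0, 0, 0, -4.68, 9.9, 0, 1, 0, 0, 0, -4.68, 9.9, 0, 1, 0, 0, 0, -4.68, 9.9, 0, 1, 0, 0, 0, -4.68, 9.9, 0, 1, 0, 0, 0, -4.68, 9.9, 0, 1, 0, 0, 0, -4.68, 9.9, 0, 1, 0, 0, 0, -4.68, 9.9, 0, 1, 0, 0, 0, -4.68, 9.9, 0, 1, 0, 0, 0, -4.68, 9.9, 0, 1, 0, 0, 0, -4.68, 9.9, 0, 1]}}

```text
time: 9.37
ee_pos: [0.571, 0.3808, 0.1497]
eef_rot: [-0.065, 0.998, -0.001, -0.001]
ft_force: [1.9, 0.4, 1.5]
width: 0.0871
grip_force: 0.0
```

Emit:
{"fn": "drive_tool", "kwargs": {"series": [0, 0, 0, -0.5, 1, 0, 1, 0, 0, 0, -0.5, 1, 0, 1, 0, 0, 0, -0.5, 1, 0, 1]}}

```text
time: 9.62
ee_pos: [0.5844, 0.4239, 0.1478]
eef_rot: [-0.067, 0.998, -0.001, -0.002]
ft_force: [0.2, -1.0, -0.8]
width: 0.0871
grip_force: 0.0
```

Run:
```python
from h import *
s=telemetry.read_state(); print(s["ee_pos"],s["eef_rot"])
im,c=snap("wrist"); cv2.imwrite("pics/w5a.png",cv2.cvtColor(im,cv2.COLOR_RGB2BGR)); np.savez("c5",**c)
t,ct=snap("top")
o=np.vstack([cv2.resize(t[115:235,190:400],(700,400),interpolation=2),cv2.resize(im[60:260,100:450],(350,200))[:,:][:, :].repeat(1,0) if 0 else np.hstack([cv2.resize(im[0:260],(394,200)),np.zeros((200,306,3),np.uint8)])])
cv2.imwrite("pics/c5.png",cv2.cvtColor(o,cv2.COLOR_RGB2BGR))
```

```text
[0.58442494 0.42391903 0.14781721] [-6.68016783e-02  9.97764096e-01 -9.28777797e-04 -1.86583575e-03]
```

View pics/c5.png

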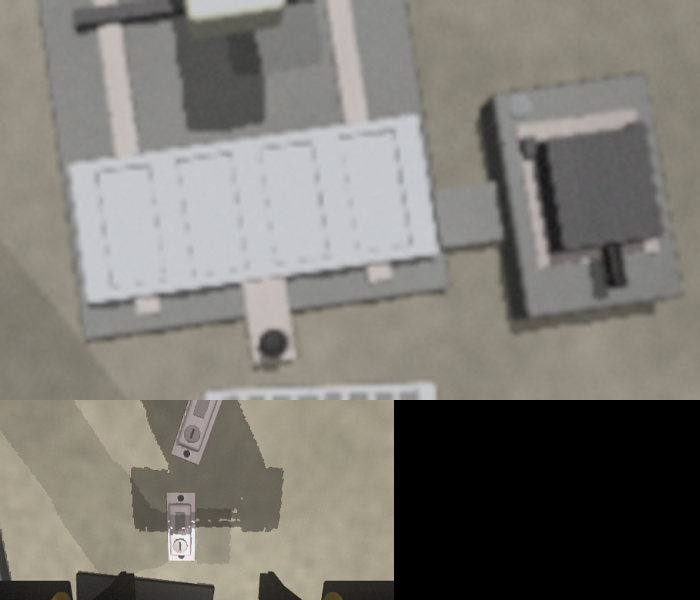

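The pallet is at (70,163), (420,115), (438,257), (90,303) in the crop, with the knob at (274,343). The wrist inset shows both locks, barrel up, with the near one's plate corners at (167,92) to (195,160).

Run:
```python
from h import *
c=get_calibration("top"); f=lambda a:np.array(a)*[210/700,120/400]+[190,115]-0.35
P=plane(c,f([(70,163),(420,115),(438,257),(90,303)]),.046)[:,:2]
print("pallet",P.mean(0),[np.linalg.norm(P[i]-P[i-1]).round(4) for i in range(4)],"knob",plane(c,f([(274,343)]),.08))
e=P[0]-P[3]+P[1]-P[2]; g=P[0]-P[1]+P[3]-P[2]; print("yaw",np.arctan2(e[1],e[0]),np.arctan2(-g[0],g[1]))
w=dict(np.load("c5.npz")); im=cv2.imread("pics/w5a.png")
L=plane(w,np.array([(167,92),(195,92),(195,160),(167,160)])*1.3,.005); print(L.round(4),L.mean(0),np.linalg.norm(L[0]-L[1]),np.linalg.norm(L[1]-L[2]))
b=plane(w,[np.array((180,146))*1.3],.029); print("barrel",b)
crop=im[100:225,190:290]; cv2.imwrite("pics/w5b.png",cv2.resize(crop,None,fx=4,fy=4,interpolation=2))
```

```text
pallet [ 0.57199442 -0.00200379] [np.float64(0.1206), np.float64(0.3006), np.float64(0.1218), np.float64(0.2963)] knob [[ 0.4583834  -0.01577113  0.08      ]]
yaw 0.12115453595381495 0.12438642440582932
[[0.5371 0.379  0.005 ]
 [0.5324 0.4135 0.005 ]
 [0.6211 0.4253 0.005 ]
 [0.6261 0.3881 0.005 ]] [0.57916085 0.40146218 0.005     ] 0.03481631921090139 0.08942512360771034
barrel [[0.5972477  0.40382286 0.029     ]]
```

View pics/w5b.png

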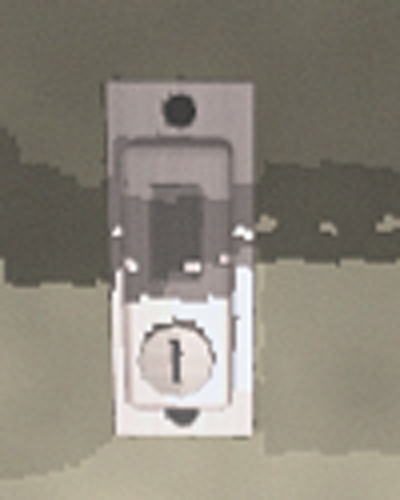

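The lock plate is at (105..255, 80..437) in the crop, flat with the barrel towards +x: centre (0.579, 0.4015), yaw 0.13. The pallet may be a few mm short of fully out, so I'll hook closed fingers behind the knob and pull to the stop.

Emit:
{"fn": "drive_tool", "kwargs": {"series": [0, 0, 0, 3.8, -10.5, 0.4, -1, 0, 0, 0, 3.8, -10.5, 0.4, -1, 0, 0, 0, 3.8, -10.5, 0.4, -1, 0, 0, 0, 3.8, -10.5, 0.4, -1, 0, 0, 0, 3.8, -10.5, 0.4, -1, 0, 0, 0, 3.8, -10.5, 0.4, -1, 0, 0, 0, 3.8, -10.5, 0.4, -1, 0, 0, 0, 3.8, -10.5, 0.4, -1, 0, 0, 0, 3.8, -10.5, 0.4, -1, 0, 0, 0, 3.8, -10.5, 0.4, -1]}}

```text
time: 10.55
ee_pos: [0.4943, 0.0116, 0.1367]
eef_rot: [-0.064, 0.998, 0.001, 0.0]
ft_force: [1.1, -0.3, -0.4]
width: 0.0284
grip_force: 0.0
```

Run:
```python
from h import *
togo([.488,-.012,.13],3.27)
```

```text
turn [ 0.01  0.01 -0.01] shift [ 0.23 -0.57  0.17]
```

Emit:
{"fn": "drive_tool", "kwargs": {"series": [0, 0, 0, 0.23, -0.57, 0.17, -1, 0, 0, 0, 0.23, -0.57, 0.17, -1, 0, 0, 0, 0.23, -0.57, 0.17, -1, 0, 0, 0, 0.23, -0.57, 0.17, -1, 0, 0, 0, 0.23, -0.57, 0.17, -1, 0, 0, 0, 0.23, -0.57, 0.5, -1, 0, 0, 0, 0.23, -0.57, 0.9, -1, 0, 0, 0, 0.23, -0.57, 1.3, -1, 0, 0, 0, 0.23, -0.57, 1.62, -1, 0, 0, 0, 0.23, -0.57, 1.62, -1]}}

```text
time: 11.38
ee_pos: [0.4885, -0.0079, 0.0696]
eef_rot: [-0.066, 0.998, -0.0, -0.002]
ft_force: [-0.5, -0.8, -0.3]
width: 0.0004
grip_force: 0.0
```

Emit:
{"fn": "drive_tool", "kwargs": {"series": [0, 0, 0, 0.15, 0, 0, -1, 0, 0, 0, 0.3, 0, 0, -1, 0, 0, 0, 0.4, 0, 0, -1, 0, 0, 0, 0.45, 0, 0, -1, 0, 0, 0, 0.5, 0, 0, -1, 0, 0, 0, 0.5, 0, 0, -1]}}

```text
time: 11.88
ee_pos: [0.4701, -0.0114, 0.0723]
eef_rot: [-0.065, 0.998, 0.0, 0.0]
ft_force: [0.2, -0.3, -0.2]
width: 0.0003
grip_force: 0.0
```

Emit:
{"fn": "drive_tool", "kwargs": {"series": [0, 0, 0, 0.1, -0.03, 0, -1, 0, 0, 0, 0.15, -0.05, 0, -1, 0, 0, 0, 0.2, -0.05, 0, -1, 0, 0, 0, 0.2, -0.05, 0, -1]}}

```text
time: 12.22
ee_pos: [0.4622, -0.0146, 0.0718]
eef_rot: [-0.065, 0.998, 0.0, -0.0]
ft_force: [-0.5, 0.4, 0.5]
width: 0.0003
grip_force: 0.0
```

Emit:
{"fn": "drive_tool", "kwargs": {"series": [0, 0, 0, 0.1, 0, 0, -1, 0, 0, 0, 0.15, 0, 0, -1, 0, 0, 0, 0.2, 0, 0, -1, 0, 0, 0, 0.2, 0, 0, -1]}}

```text
time: 12.55
ee_pos: [0.4542, -0.0155, 0.0718]
eef_rot: [-0.065, 0.998, 0.0, -0.0]
ft_force: [-0.2, 0.3, -0.2]
width: 0.0009
grip_force: 0.0
```

Run:
```python
from h import *
s=telemetry.read_state();print(s["ee_pos"],s["ft_force"])
im,c=snap("wrist"); a=im[120:330,150:362]
c0=dict(np.load("c5.npz")); print(proj(c,[s["ee_pos"],[.458,-.0158,.08],[.458,-.0158,.04]]), c["xyz"])
crop(im,150,120,212,210,2.8,"w6")
```

```text
[ 0.4542367  -0.01554032  0.07181811] [-0.17590405  0.29276823 -0.17525879]
[[257.70418931 229.86903973]
 [256.46320732 241.75958347]
 [256.27368258 216.24643737]] [ 0.37889243 -0.02677848  0.24884906]
```

View pics/w6.png

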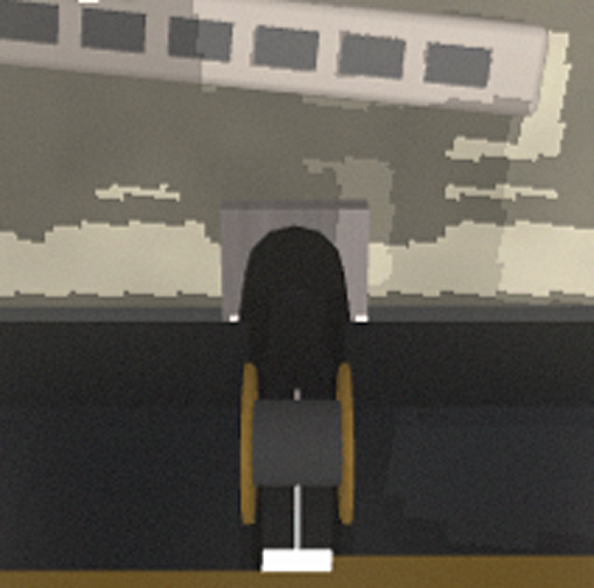

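The w6 crop shows the fingers passing over the knob (arch at about (297,230)) without contact, so the real fingertip height differs from what I assumed. I'll probe the free counter to calibrate it.

Emit:
{"fn": "drive_tool", "kwargs": {"series": [0, 0, 0, 0, 0, -1, -1, 0, 0, 0, -0.5, 1, -1.5, -1, 0, 0, 0, -2.6, 7.1, -1, -1, 0, 0, 0, -2.6, 7.1, -1, -1, 0, 0, 0, -2.6, 7.1, -1, -1, 0, 0, 0, -2.6, 7.1, -1, -1, 0, 0, 0, -2.6, 7.1, -1, -1, 0, 0, 0, -2.6, 7.1, -1, -1, 0, 0, 0, -2.6, 7.1, -1, -1, 0, 0, 0, -2.6, 7.1, 0.4, -1]}}

```text
time: 13.43
ee_pos: [0.5245, 0.2879, 0.0761]
eef_rot: [-0.068, 0.998, 0.004, 0.005]
ft_force: [1.4, 1.8, -0.5]
width: 0.0007
grip_force: 0.0
```

Emit:
{"fn": "drive_tool", "kwargs": {"series": [0, 0, 0, 0, 0, 0.3, -1, 0, 0, 0, 0, 0, 0.3, -1]}}

```text
time: 13.6
ee_pos: [0.5185, 0.278, 0.0546]
eef_rot: [-0.065, 0.998, -0.002, -0.003]
ft_force: [-0.5, -0.2, -0.6]
width: 0.0002
grip_force: 0.0
```

Emit:
{"fn": "drive_tool", "kwargs": {"series": [0, 0, 0, 0, 0, 0.1, -1, 0, 0, 0, 0, 0, 0.2, -1, 0, 0, 0, 0, 0, 0.3, -1, 0, 0, 0, 0, 0, 0.4, -1, 0, 0, 0, 0, 0, 0.4, -1]}}

```text
time: 14.02
ee_pos: [0.5209, 0.2794, 0.0421]
eef_rot: [-0.065, 0.998, 0.0, 0.0]
ft_force: [0.2, 0.6, 0.0]
width: 0.0005
grip_force: 0.0
```

Emit:
{"fn": "drive_tool", "kwargs": {"series": [0, 0, 0, 0, 0, 0.06, -1, 0, 0, 0, 0, 0, 0.12, -1, 0, 0, 0, 0, 0, 0.18, -1, 0, 0, 0, 0, 0, 0.18, -1]}}

```text
time: 14.35
ee_pos: [0.5207, 0.2794, 0.0345]
eef_rot: [-0.065, 0.998, -0.0, -0.0]
ft_force: [-0.6, -0.1, -0.1]
width: 0.0002
grip_force: 0.0
```

Emit:
{"fn": "drive_tool", "kwargs": {"series": [0, 0, 0, 0, 0, 0.07, -1, 0, 0, 0, 0, 0, 0.14, -1, 0, 0, 0, 0, 0, 0.22, -1, 0, 0, 0, 0, 0, 0.29, -1, 0, 0, 0, 0, 0, 0.29, -1]}}

```text
time: 14.77
ee_pos: [0.5205, 0.2794, 0.0226]
eef_rot: [-0.065, 0.998, -0.0, -0.0]
ft_force: [-0.6, 0.3, -0.6]
width: 0.0005
grip_force: 0.0
```

Emit:
{"fn": "drive_tool", "kwargs": {"series": [0, 0, 0, 0, 0, 0.03, -1, 0, 0, 0, 0, 0, 0.06, -1, 0, 0, 0, 0, 0, 0.09, -1, 0, 0, 0, 0, 0, 0.09, -1]}}

```text
time: 15.1
ee_pos: [0.5208, 0.2796, 0.0196]
eef_rot: [-0.065, 0.998, 0.0, -0.0]
ft_force: [0.1, 0.3, 0.5]
width: 0.0002
grip_force: 0.0
```

Emit:
{"fn": "drive_tool", "kwargs": {"series": [0, 0, 0, 0, 0, 0.05, -1, 0, 0, 0, 0, 0, 0.1, -1, 0, 0, 0, 0, 0, 0.12, -1, 0, 0, 0, 0, 0, 0.12, -1]}}

```text
time: 15.43
ee_pos: [0.5207, 0.2795, 0.0147]
eef_rot: [-0.065, 0.998, -0.0, -0.0]
ft_force: [0.2, -0.0, -0.2]
width: 0.0005
grip_force: 0.0
```

Emit:
{"fn": "drive_tool", "kwargs": {"series": [0, 0, 0, 0, 0, 0.05, -1, 0, 0, 0, 0, 0, 0.08, -1, 0, 0, 0, 0, 0, 0.1, -1, 0, 0, 0, 0, 0, 0.1, -1]}}

```text
time: 15.77
ee_pos: [0.5208, 0.2795, 0.0108]
eef_rot: [-0.065, 0.998, -0.0, -0.0]
ft_force: [-0.5, 0.0, 0.9]
width: 0.0002
grip_force: 0.0
```

Emit:
{"fn": "drive_tool", "kwargs": {"series": [0, 0, 0, 0, 0, 0.05, -1, 0, 0, 0, 0, 0, 0.1, -1, 0, 0, 0, 0, 0, 0.15, -1, 0, 0, 0, 0, 0, 0.15, -1]}}

```text
time: 16.1
ee_pos: [0.5206, 0.2795, 0.0045]
eef_rot: [-0.065, 0.998, -0.0, -0.0]
ft_force: [0.1, 0.4, -0.0]
width: 0.0008
grip_force: 0.0
```

Emit:
{"fn": "drive_tool", "kwargs": {"series": [0, 0, 0, 0, 0, 0.05, -1, 0, 0, 0, 0, 0, 0.1, -1, 0, 0, 0, 0, 0, 0.12, -1, 0, 0, 0, 0, 0, 0.12, -1]}}

```text
time: 16.43
ee_pos: [0.5208, 0.2795, -0.0001]
eef_rot: [-0.065, 0.998, -0.0, -0.0]
ft_force: [-0.7, -0.0, 0.5]
width: 0.0004
grip_force: 0.0
```

Emit:
{"fn": "drive_tool", "kwargs": {"series": [0, 0, 0, 0, 0, 0.05, -1, 0, 0, 0, 0, 0, 0.1, -1, 0, 0, 0, 0, 0, 0.15, -1, 0, 0, 0, 0, 0, 0.2, -1, 0, 0, 0, 0, 0, 0.2, -1]}}

```text
time: 16.85
ee_pos: [0.5206, 0.2794, -0.0083]
eef_rot: [-0.065, 0.998, -0.0, -0.0]
ft_force: [0.6, -0.0, -0.7]
width: 0.0002
grip_force: 0.0
```

Emit:
{"fn": "drive_tool", "kwargs": {"series": [0, 0, 0, 0, 0, 0.04, -1, 0, 0, 0, 0, 0, 0.08, -1, 0, 0, 0, 0, 0, 0.08, -1]}}

```text
time: 17.1
ee_pos: [0.5207, 0.2795, -0.0113]
eef_rot: [-0.065, 0.998, -0.0, -0.0]
ft_force: [-0.1, 0.6, 0.5]
width: 0.0004
grip_force: 0.0
```

Emit:
{"fn": "drive_tool", "kwargs": {"series": [0, 0, 0, 0, 0, 0.04, -1, 0, 0, 0, 0, 0, 0.08, -1, 0, 0, 0, 0, 0, 0.08, -1]}}

```text
time: 17.35
ee_pos: [0.5207, 0.2795, -0.0145]
eef_rot: [-0.065, 0.998, -0.0, -0.0]
ft_force: [0.7, -0.2, -0.1]
width: 0.0002
grip_force: 0.0
```

Emit:
{"fn": "drive_tool", "kwargs": {"series": [0, 0, 0, 0, 0, 0.03, -1, 0, 0, 0, 0, 0, 0.06, -1, 0, 0, 0, 0, 0, 0.06, -1]}}

```text
time: 17.6
ee_pos: [0.5209, 0.2796, -0.0148]
eef_rot: [-0.065, 0.998, 0.0, -0.0]
ft_force: [-9.0, -5.2, 21.3]
width: 0.0005
grip_force: 10.9
```

Emit:
{"fn": "drive_tool", "kwargs": {"series": [0, 0, 0, 0, 0, 0.03, -1, 0, 0, 0, 0, 0, 0.06, -1, 0, 0, 0, 0, 0, 0.06, -1]}}

```text
time: 17.85
ee_pos: [0.521, 0.2797, -0.0149]
eef_rot: [-0.065, 0.998, 0.0, -0.0]
ft_force: [-19.3, -10.2, 46.3]
width: 0.0005
grip_force: 23.6
```

Emit:
{"fn": "drive_tool", "kwargs": {"series": [0, 0, 0, 0, 0, 0.03, -1, 0, 0, 0, 0, 0, 0.06, -1, 0, 0, 0, 0, 0, 0.06, -1]}}

```text
time: 18.1
ee_pos: [0.5211, 0.2797, -0.0151]
eef_rot: [-0.065, 0.998, 0.001, -0.0]
ft_force: [-29.1, -16.9, 74.0]
width: 0.0006
grip_force: 36.5
```

Contact with the counter came at reported z = -0.0148. So the fingertips sit about 15 mm behind the reported TCP rather than 22 mm ahead, and all heights need shifting by about 37 mm. I'll back off and check x/y too.

Emit:
{"fn": "drive_tool", "kwargs": {"series": [0, 0, 0, 0, 0, -0.5, -1, 0, 0, 0, 0, 0, -1.5, -1, 0, 0, 0, 0, 0, -2.5, -1, 0, 0, 0, 0, 0, -3.3, 1, 0, 0, 0, 0, 0, -3.3, 1]}}

```text
time: 18.52
ee_pos: [0.5243, 0.2815, 0.1181]
eef_rot: [-0.065, 0.998, 0.003, 0.005]
ft_force: [0.5, 1.1, -0.5]
width: 0.0076
grip_force: 0.0
```

Run:
```python
from h import *
s=telemetry.read_state(); q=R.from_quat(s["eef_rot"]); c=get_calibration("wrist"); print(s["ee_pos"],s["ft_force"],s["width"])
print("tip edges near/mid/far",proj(c,s["ee_pos"]+q.apply([[.0095,.0,-.0148],[0,0,-.0148],[-.0095,0,-.0148]])))
print("open inner tips",proj(c,s["ee_pos"]+q.apply([[.0095,.0435,-.0148],[.0095,-.0435,-.0148],[-.0095,.0435,-.0148],[-.0095,-.0435,-.0148]])))
im=cv2.imread("pics/w1.png"); m=im.max(2)<70
for v in range(215,300,8): print(v, np.where(np.diff(m[v,100:420].astype(int)))[0]+100)
```

```text
[0.52433461 0.28147696 0.11805286] [ 0.54003077  1.09454548 -0.49489803] 0.007627026593798003
tip edges near/mid/far [[257.97670305 224.37254404]
 [257.93621356 240.75511732]
 [257.89692056 256.65357407]]
open inner tips [[339.83041251 224.3761894 ]
 [176.09023977 224.36889722]
 [337.33228047 256.65084642]
 [178.43071403 256.65630278]]
215 []
223 [158 163 348 353]
231 [150 174 336 360]
239 [144 174 336 367]
247 [135 174 336 375]
255 [125 175 336 385 418]
263 []
271 [189 190 191 192 193 200 201 203 204 205 206 207 208 214 215 216 217 228
 229 231 232 236 237 242 243 265 266 283 284 344 345 348 349 355 360 362
 364 367 375 376 377 378 380 381 396 397 403 404 405 407]
279 [170 172 175 176 179 180 181 182 183 194 195 198 199 201 202 212 213 250
 252 271 272 279 280 287 288 397 399 400 401 406 407 415 416 418]
287 [169 171 172 173 179 182 184 186 187 189 190 191 192 194 195 209 210 212
 213 217 218 233 234 235 236 238 240 241 242 247 249 252 254 255 258 261
 264 267 268 269 272 273 275 276 278 279 281 283 285 378 379 382 383 384
 386 391 392 396 397 398 399 400 402 403 404 405 406 408 410 411 414 416
 417 418]
295 [157 354]
```

```bash
cat >> h.py <<'E'
def grasp(P,x=None):
    """P = wanted grasp point; the reported TCP is 34 mm beyond it (probed)"""
    P=np.array(P,float).copy(); P[2]-=.034; togo(P,x)
E
python3 - <<'E'
from h import *
grasp([.458,-.0158,.134],3.265)
E
```

```text
turn [0.06 0.11 0.07] shift [ 2.61 -7.16  0.39]
```

Emit:
{"fn": "drive_tool", "kwargs": {"series": [0, 0, 0, 2.61, -7.16, 0.39, 0.4, 0, 0, 0, 2.61, -7.16, 0.39, 0.4, 0, 0, 0, 2.61, -7.16, 0.39, 0.4, 0, 0, 0, 2.61, -7.16, 0.39, 0.4, 0, 0, 0, 2.61, -7.16, 0.39, 0.4, 0, 0, 0, 2.61, -7.16, 0.39, 0.4, 0, 0, 0, 2.61, -7.16, 0.39, 0.4, 0, 0, 0, 2.61, -7.16, 0.39, 0.4, 0, 0, 0, 2.61, -7.16, 0.39, 0.4, 0, 0, 0, 2.61, -7.16, 0.39, 0.4]}}

```text
time: 19.35
ee_pos: [0.4546, -0.0183, 0.095]
eef_rot: [-0.064, 0.998, 0.0, 0.0]
ft_force: [0.2, 0.9, 0.1]
width: 0.0604
grip_force: 0.0
```

Run:
```python
from h import *
grasp([.458,-.0158,.06],3.265)
```

```text
turn [0.01 0.01 0.06] shift [-0.09  0.05  1.73]
```

Emit:
{"fn": "drive_tool", "kwargs": {"series": [0, 0, 0, -0.09, 0.05, 0.6, 0.4, 0, 0, 0, -0.09, 0.05, 1.2, 0.4, 0, 0, 0, -0.09, 0.05, 1.7, 0.4, 0, 0, 0, -0.09, 0.05, 1.7, -1, 0, 0, 0, -0.09, 0.05, 1.7, -1, 0, 0, 0, -0.09, 0.05, 1.7, -1, 0, 0, 0, -0.09, 0.05, 1.7, -1, 0, 0, 0, -0.09, 0.05, 1.7, -1, 0, 0, 0, -0.09, 0.05, 1.7, -1, 0, 0, 0, -0.09, 0.05, 1.7, -1], "grip_force": 20}}

```text
time: 20.18
ee_pos: [0.4584, -0.0156, 0.0276]
eef_rot: [-0.065, 0.998, 0.0, 0.001]
ft_force: [-0.8, 1.7, 4.0]
width: 0.0235
grip_force: 20.0
```

Emit:
{"fn": "drive_tool", "kwargs": {"series": [0, 0, 0, 0, 0, 0, -1, 0, 0, 0, 0, 0, 0, -1, 0, 0, 0, 0, 0, 0, -1]}}

```text
time: 20.43
ee_pos: [0.4584, -0.0156, 0.0276]
eef_rot: [-0.065, 0.998, 0.0, 0.0]
ft_force: [-0.3, -0.5, 7.2]
width: 0.023
grip_force: 20.0
```

Emit:
{"fn": "drive_tool", "kwargs": {"series": [0, 0, 0, 0.06, 0, 0, -1, 0, 0, 0, 0.12, 0, 0, -1, 0, 0, 0, 0.18, 0, 0, -1, 0, 0, 0, 0.18, 0, 0, -1]}}

```text
time: 20.77
ee_pos: [0.451, -0.0166, 0.0276]
eef_rot: [-0.065, 0.998, 0.0, 0.001]
ft_force: [0.3, -2.6, 7.4]
width: 0.0234
grip_force: 20.0
```

Emit:
{"fn": "drive_tool", "kwargs": {"series": [0, 0, 0, 0.05, 0, 0, -1, 0, 0, 0, 0.1, 0, 0, -1, 0, 0, 0, 0.15, 0, 0, -1, 0, 0, 0, 0.15, 0, 0, -1]}}

```text
time: 21.1
ee_pos: [0.4483, -0.0169, 0.0278]
eef_rot: [-0.065, 0.998, -0.0, 0.004]
ft_force: [18.1, -0.4, -12.8]
width: 0.0232
grip_force: 20.0
```

Emit:
{"fn": "drive_tool", "kwargs": {"series": [0, 0, 0, 0.05, 0, 0, -1, 0, 0, 0, 0.1, 0, 0, -1, 0, 0, 0, 0.15, 0, 0, -1, 0, 0, 0, 0.15, 0, 0, -1]}}

```text
time: 21.43
ee_pos: [0.4446, -0.0174, 0.0286]
eef_rot: [-0.065, 0.998, -0.0, 0.006]
ft_force: [25.2, -0.1, -13.3]
width: 0.0235
grip_force: 20.0
```

Emit:
{"fn": "drive_tool", "kwargs": {"series": [0, 0, 0, -0.03, 0, 0, 0.6, 0, 0, 0, -0.03, 0, 0, 0.6, 0, 0, 0, -0.03, 0, 0, 0.6, 0, 0, 0, -0.03, 0, 0, 0.6, 0, 0, 0, -0.03, 0, 0, 0.6, 0, 0, 0, -0.03, 0, -0.6, 0.6, 0, 0, 0, -0.03, 0, -1.5, 0.6, 0, 0, 0, -0.03, 0, -2.4, 0.6, 0, 0, 0, -0.03, 0, -2.4, 0.6]}}

```text
time: 22.18
ee_pos: [0.443, -0.0177, 0.1288]
eef_rot: [-0.065, 0.998, 0.001, 0.004]
ft_force: [2.0, 0.3, 1.1]
width: 0.0682
grip_force: 0.0
```

Run:
```python
from h import *
grasp([.579,.4015,.14],3.272)
```

```text
turn [ 0.01  0.09 -0.01] shift [-4.72  9.95  0.62]
```

Emit:
{"fn": "drive_tool", "kwargs": {"series": [0, 0, 0, -4.72, 9.95, 0.3, 0.6, 0, 0, 0, -4.72, 9.95, 0.3, 0.6, 0, 0, 0, -4.72, 9.95, 0.3, 0.6, 0, 0, 0, -4.72, 9.95, 0.3, 0.6, 0, 0, 0, -4.72, 9.95, 0.3, 0.6, 0, 0, 0, -4.72, 9.95, 0.3, 0.6, 0, 0, 0, -4.72, 9.95, 0.3, 0.6, 0, 0, 0, -4.72, 9.95, 0.3, 0.6, 0, 0, 0, -4.72, 9.95, 0.3, 0.6, 0, 0, 0, -4.72, 9.95, 0.3, 0.6]}}

```text
time: 23.02
ee_pos: [0.5681, 0.3803, 0.111]
eef_rot: [-0.065, 0.998, -0.0, -0.0]
ft_force: [0.8, 0.3, 0.8]
width: 0.0696
grip_force: 0.0
```

Run:
```python
from h import *
def lk():
    im,c=snap("top")
    m=(im.min(2)>125).astype(np.uint8); m[:,:95]=0;m[:,160:]=0;m[:150]=0;m[250:]=0
    m=cv2.morphologyEx(m,cv2.MORPH_CLOSE,np.ones((5,5)))
    for k in cv2.findContours(m,0,2)[0]:
        if cv2.contourArea(k)<50: continue
        rc=cv2.minAreaRect(k); b=plane(c,cv2.boxPoints(rc),.012); print(b.mean(0).round(4),rc)
lk(); grasp([.579,.4015,.10],3.272)
```

```text
[0.4523 0.3413 0.012 ] ((147.50001525878906, 221.00001525878906), (19.887920379638672, 36.1378059387207), 14.03624439239502)
[0.4463 0.4564 0.012 ] ((108.0, 223.5), (26.0, 51.0), 0.0)
[0.6387 0.3246 0.012 ] ((153.82786560058594, 157.1065673828125), (11.226430892944336, 11.407504081726074), 84.80557250976562)
turn [ 0.04 -0.03  0.08] shift [-0.35  0.26  1.07]
```

Emit:
{"fn": "drive_tool", "kwargs": {"series": [0, 0, 0, -0.35, 0.26, 0.3, 0.6, 0, 0, 0, -0.35, 0.26, 0.3, 0.6, 0, 0, 0, -0.35, 0.26, 0.3, 0.6]}}

```text
time: 23.32
ee_pos: [0.5801, 0.3903, 0.0979]
eef_rot: [-0.065, 0.998, -0.001, -0.001]
ft_force: [0.2, -0.4, 0.4]
width: 0.0694
grip_force: 0.0
```

```bash
cat >> h.py <<'E'
def locks(cam="wrist",z=.005,name=None):
    im,c=snap(cam,name)
    i=im.astype(int); m=((i[...,0]-i[...,2]<14)&(i.min(2)>80)).astype(np.uint8)
    if cam=="wrist": m[228:]=0
    m=cv2.morphologyEx(cv2.morphologyEx(m,cv2.MORPH_OPEN,np.ones((3,3))),cv2.MORPH_CLOSE,np.ones((7,7)))
    for k in cv2.findContours(m,0,2)[0]:
        if cv2.contourArea(k)<120: continue
        rc=cv2.minAreaRect(k); b=plane(c,cv2.boxPoints(rc),z)[:,:2]
        e1,e2=b[1]-b[0],b[2]-b[1]; l,w=np.linalg.norm(e1),np.linalg.norm(e2)
        if l<w: e1=e2; l,w=w,l
        print("px",np.round(rc[0]),"xy",b.mean(0).round(4),"lw",round(l,4),round(w,4),"yaw",round(float(np.arctan2(e1[1],e1[0])%np.pi),3))
E
python3 - <<'E'
from h import *
s=telemetry.read_state(); print(s["ee_pos"]); locks(name="w7"); locks("top",.01); grasp([.579,.4015,.015],3.272)
E
```

```text
[0.58006237 0.39030821 0.09794237]
px [270. 187.] xy [0.58   0.4018] lw 0.0712 0.0355 yaw 0.162
px [231.  26.] xy [0.4593 0.3547] lw 0.0449 0.0349 yaw 2.95
px [208. 343.] xy [0.1077 0.1671] lw 0.0882 0.0734 yaw 2.231
px [190. 304.] xy [0.2158 0.2186] lw 0.1517 0.0675 yaw 0.352
px [375. 253.] xy [ 0.3552 -0.3126] lw 0.1103 0.0199 yaw 1.735
px [160. 252.] xy [0.3638 0.306 ] lw 0.0626 0.0488 yaw 2.169
px [206. 250.] xy [0.3676 0.1719] lw 0.081 0.0799 yaw 1.563
px [504. 228.] xy [ 0.4224 -0.6803] lw 0.0882 0.0397 yaw 3.085
px [142. 225.] xy [0.4399 0.3577] lw 0.1211 0.0468 yaw 3.011
px [129. 192.] xy [0.5369 0.3982] lw 0.0762 0.0757 yaw 0.615
px [ 10. 210.] xy [0.4888 0.7466] lw 0.4007 0.0162 yaw 0.003
px [295. 140.] xy [ 0.6902 -0.0889] lw 0.5922 0.5401 yaw 0.094
px [179.  43.] xy [0.9827 0.2542] lw 0.2726 0.0573 yaw 1.3
px [256.   6.] xy [1.096  0.0307] lw 1.5385 0.034 yaw 1.553
turn [-0.   -0.   -0.01] shift [0.   0.3  2.97]
```

Emit:
{"fn": "drive_tool", "kwargs": {"series": [0, 0, 0, 0, 0.29, 0.8, 0.5, 0, 0, 0, 0, 0.29, 1.6, 0.5, 0, 0, 0, 0, 0.29, 2.3, 0.5, 0, 0, 0, 0, 0.29, 2.6, 0.5, 0, 0, 0, 0, 0.29, 2.6, -1, 0, 0, 0, 0, 0.29, 2.6, -1, 0, 0, 0, 0, 0.29, 2.6, -1, 0, 0, 0, 0, 0.29, 2.6, -1, 0, 0, 0, 0, 0.29, 2.6, -1, 0, 0, 0, 0, 0.29, 2.6, -1], "grip_force": 30}}

```text
time: 24.25
ee_pos: [0.5798, 0.4025, -0.003]
eef_rot: [-0.065, 0.998, 0.001, 0.001]
ft_force: [0.5, 0.1, 0.2]
width: 0.0331
grip_force: 0.0
```

Emit:
{"fn": "drive_tool", "kwargs": {"series": [0, 0, 0, 0, 0, 0, -1, 0, 0, 0, 0, 0, 0, -1, 0, 0, 0, 0, 0, 0, -1, 0, 0, 0, 0, 0, 0, -1]}}

```text
time: 24.58
ee_pos: [0.5795, 0.4024, -0.0037]
eef_rot: [-0.065, 0.998, 0.0, 0.0]
ft_force: [-2.2, -0.9, 5.5]
width: 0.0262
grip_force: 30.0
```

Run:
```python
from h import *
togo([.5491,.1016,.10],3.27)
```

```text
turn [0.01 0.01 0.02] shift [ 1.73 -7.36 -2.6 ]
```

Emit:
{"fn": "drive_tool", "kwargs": {"series": [0, 0, 0, 0, 0, -0.8, -1, 0, 0, 0, 0, 0, -1.7, -1, 0, 0, 0, 0.1, -0.5, -2.6, -1, 0, 0, 0, 0.4, -1.4, -2.6, -1, 0, 0, 0, 0.6, -2.4, -2.6, -1, 0, 0, 0, 0.8, -3.4, -2.6, -1, 0, 0, 0, 1.0, -4.4, -2.6, -1, 0, 0, 0, 1.3, -5.4, -2.6, -1, 0, 0, 0, 1.5, -6.4, -2.6, -1, 0, 0, 0, 1.73, -7.36, -2.6, -1]}}

```text
time: 25.42
ee_pos: [0.548, 0.0989, 0.0993]
eef_rot: [-0.065, 0.998, -0.0, -0.0]
ft_force: [0.6, -0.1, -1.8]
width: 0.0256
grip_force: 30.0
```

Run:
```python
from h import *
s=telemetry.read_state(); print(s["ee_pos"],s["width"]); togo([.5491,.1016,.046],3.27)
locks("top",.01)
```

```text
[0.54798886 0.09888004 0.09932206] 0.025585941913452075
turn [-0.   -0.01  0.01] shift [-0.04  0.06  1.33]
px [376. 253.] xy [ 0.3551 -0.3133] lw 0.1089 0.0199 yaw 1.728
px [143. 223.] xy [0.448 0.356] lw 0.0944 0.0399 yaw 2.906
px [ 10. 212.] xy [0.4857 0.7454] lw 0.3946 0.0134 yaw 0.0
px [293. 139.] xy [ 0.6949 -0.0824] lw 0.6287 0.475 yaw 0.471
px [179.  43.] xy [0.983  0.2541] lw 0.2726 0.0567 yaw 1.298
px [256.   6.] xy [1.096  0.0307] lw 1.5385 0.034 yaw 1.553
```

Emit:
{"fn": "drive_tool", "kwargs": {"series": [0, 0, 0, -0.04, 0.06, 0.5, -1, 0, 0, 0, -0.04, 0.06, 1.0, -1, 0, 0, 0, -0.04, 0.06, 1.25, -1, 0, 0, 0, -0.04, 0.06, 1.25, -1, 0, 0, 0, -0.04, 0.06, 1.25, -1]}}

```text
time: 25.88
ee_pos: [0.5497, 0.1039, 0.0494]
eef_rot: [-0.065, 0.998, -0.0, -0.001]
ft_force: [0.6, -0.1, -1.2]
width: 0.0259
grip_force: 30.0
```

Emit:
{"fn": "drive_tool", "kwargs": {"series": [0, 0, 0, 0, 0, 0.08, -1, 0, 0, 0, 0, 0, 0.14, -1, 0, 0, 0, 0, 0, 0.2, -1, 0, 0, 0, 0, 0, 0.26, -1, 0, 0, 0, 0, 0, 0.3, -1, 0, 0, 0, 0, 0, 0.3, -1]}}

```text
time: 26.38
ee_pos: [0.5499, 0.1038, 0.0373]
eef_rot: [-0.065, 0.998, -0.0, -0.0]
ft_force: [-0.4, -0.1, -1.2]
width: 0.0259
grip_force: 30.0
```

Emit:
{"fn": "drive_tool", "kwargs": {"series": [0, 0, 0, 0, -0.04, 0.03, -1, 0, 0, 0, 0, -0.04, 0.05, -1, 0, 0, 0, 0, -0.04, 0.05, -1]}}

```text
time: 26.63
ee_pos: [0.5507, 0.1021, 0.0362]
eef_rot: [-0.065, 0.998, 0.0, 0.0]
ft_force: [-1.2, -0.6, 3.4]
width: 0.0257
grip_force: 30.0
```

Emit:
{"fn": "drive_tool", "kwargs": {"series": [0, 0, 0, 0, 0, 0, 0.2, 0, 0, 0, 0, 0, 0, 0.2, 0, 0, 0, 0, 0, 0, 0.2, 0, 0, 0, 0, 0, 0, 0.2, 0, 0, 0, 0, 0, 0, 0.2, 0, 0, 0, 0, 0, -0.5, 0.2, 0, 0, 0, 0, 0, -1.2, 0.2, 0, 0, 0, 0, 0, -2.0, 0.2, 0, 0, 0, 0, 0, -2.0, 0.2]}}

```text
time: 27.38
ee_pos: [0.5535, 0.1028, 0.1216]
eef_rot: [-0.065, 0.998, 0.001, 0.004]
ft_force: [1.4, -0.3, 0.4]
width: 0.052
grip_force: 0.0
```

Run:
```python
from h import *
togo([.448,.356,.09],-.235+np.pi)
im,c=snap("wrist","w8"); print(proj(c,[.5491,.1016,.04]))
```

```text
turn [0.04 0.09 4.18] shift [1.8  6.62 0.79]
[[256.11160446 184.23621138]]
```

Emit:
{"fn": "drive_tool", "kwargs": {"series": [0, 0, 4.18, 1.8, 6.62, 0.5, 0.6, 0, 0, 4.18, 1.8, 6.62, 0.5, 0.6, 0, 0, 4.18, 1.8, 6.62, 0.5, 0.6, 0, 0, 4.18, 1.8, 6.62, 0.5, 0.6, 0, 0, 4.18, 1.8, 6.62, 0.5, 0.6, 0, 0, 4.18, 1.8, 6.62, 0.5, 0.6, 0, 0, 4.18, 1.8, 6.62, 0.5, 0.6, 0, 0, 4.18, 1.8, 6.62, 0.5, 0.6, 0, 0, 4.18, 1.8, 6.62, 0.5, 0.6, 0, 0, 4.18, 1.8, 6.62, 0.5, 0.6]}}

```text
time: 28.27
ee_pos: [0.4446, 0.3545, 0.0948]
eef_rot: [0.117, 0.993, -0.001, -0.0]
ft_force: [0.6, -1.0, -0.2]
width: 0.0699
grip_force: 0.0
```

Run:
```python
from h import *
s=telemetry.read_state(); print(s["ee_pos"]); locks(name="w9"); togo([.448,.356,-.006],-.235+np.pi)
```

```text
[0.44459563 0.35447566 0.09482714]
px [ 36. 180.] xy [0.3955 0.1747] lw 0.0692 0.0199 yaw 1.583
px [260. 190.] xy [0.4484 0.3567] lw 0.0662 0.0352 yaw 2.93
turn [-0.01 -0.   -0.02] shift [-0.06  0.07  2.53]
```

Emit:
{"fn": "drive_tool", "kwargs": {"series": [0, 0, -0.15, -0.09, 0.06, 0.8, 0.5, 0, 0, -0.15, -0.09, 0.06, 1.6, 0.5, 0, 0, -0.15, -0.09, 0.06, 2.3, 0.5, 0, 0, -0.15, -0.09, 0.06, 2.5, 0.5, 0, 0, -0.15, -0.09, 0.06, 2.5, -1, 0, 0, -0.15, -0.09, 0.06, 2.5, -1, 0, 0, -0.15, -0.09, 0.06, 2.5, -1, 0, 0, -0.15, -0.09, 0.06, 2.5, -1, 0, 0, -0.15, -0.09, 0.06, 2.5, -1, 0, 0, -0.15, -0.09, 0.06, 2.5, -1]}}

```text
time: 29.15
ee_pos: [0.4491, 0.3574, -0.0033]
eef_rot: [0.111, 0.994, 0.001, 0.0]
ft_force: [-0.1, -0.1, -1.4]
width: 0.0332
grip_force: 0.0
```

Emit:
{"fn": "drive_tool", "kwargs": {"series": [0, 0, 0, 0, 0, 0, -1, 0, 0, 0, 0, 0, 0, -1, 0, 0, 0, 0, 0, 0, -1, 0, 0, 0, 0, 0, 0, -1]}}

```text
time: 29.48
ee_pos: [0.4488, 0.3572, -0.0038]
eef_rot: [0.111, 0.994, 0.0, 0.0]
ft_force: [-1.4, -1.2, 5.6]
width: 0.0256
grip_force: 30.0
```

Run:
```python
from h import *
s=telemetry.read_state(); print(s["ee_pos"]); togo([.567,-.0372,.10],3.27)
```

```text
[ 0.44883128  0.35724885 -0.00377907]
turn [ 0.01  0.   -4.01] shift [-5.05 -8.97 -2.6 ]
```

Emit:
{"fn": "drive_tool", "kwargs": {"series": [0, 0, 0, 0, 0, -0.9, -1, 0, 0, 0, 0, 0, -1.8, -1, 0, 0, -0.5, -0.4, -0.7, -2.6, -1, 0, 0, -1, -0.9, -1.6, -2.6, -1, 0, 0, -1.5, -1.4, -2.5, -2.6, -1, 0, 0, -2, -1.9, -3.4, -2.6, -1, 0, 0, -2.5, -2.4, -4.3, -2.6, -1, 0, 0, -3, -2.9, -5.2, -2.6, -1, 0, 0, -3.5, -3.4, -6.1, -2.6, -1, 0, 0, -4, -3.9, -7.0, -2.6, -1]}}

```text
time: 30.32
ee_pos: [0.5391, 0.0474, 0.0995]
eef_rot: [-0.065, 0.998, 0.0, -0.0]
ft_force: [1.9, 1.2, -2.4]
width: 0.0255
grip_force: 30.0
```

Run:
```python
from h import *
s=telemetry.read_state(); print(s["ee_pos"],s["width"]); togo([.567,-.0372,.10],3.27)
```

```text
[0.53912907 0.04738312 0.09948487] 0.02547487474560181
turn [ 0.   -0.    0.02] shift [-0.42 -2.19 -0.01]
```

Emit:
{"fn": "drive_tool", "kwargs": {"series": [0, 0, 0, -0.3, -1.1, 0, -1, 0, 0, 0, -0.4, -2.0, 0, -1, 0, 0, 0, -0.42, -2.15, 0, -1, 0, 0, 0, -0.42, -2.15, 0, -1, 0, 0, 0, -0.42, -2.15, 0, -1]}}

```text
time: 30.73
ee_pos: [0.5664, -0.0338, 0.0991]
eef_rot: [-0.063, 0.998, 0.0, -0.001]
ft_force: [1.0, 0.8, -1.7]
width: 0.0256
grip_force: 29.9
```

Run:
```python
from h import *
s=telemetry.read_state(); print(s["ee_pos"],s["width"]); togo([.567,-.0372,.049],3.27)
```

```text
[ 0.56642178 -0.03381879  0.09912625] 0.025591217676455433
turn [ 0.   -0.01 -0.02] shift [-0.   -0.09  1.25]
```

Emit:
{"fn": "drive_tool", "kwargs": {"series": [0, 0, 0, 0, -0.08, 0.5, -1, 0, 0, 0, 0, -0.08, 0.9, -1, 0, 0, 0, 0, -0.08, 1.2, -1, 0, 0, 0, 0, -0.08, 1.3, -1, 0, 0, 0, 0, -0.08, 1.36, -1, 0, 0, 0, 0, -0.08, 1.42, -1, 0, 0, 0, 0, -0.08, 1.48, -1, 0, 0, 0, 0, -0.08, 1.53, -1, 0, 0, 0, 0, -0.08, 1.55, -1, 0, 0, 0, 0, -0.08, 1.55, -1]}}

```text
time: 31.57
ee_pos: [0.5674, -0.0368, 0.0377]
eef_rot: [-0.064, 0.998, 0.0, 0.0]
ft_force: [0.3, 0.1, -2.2]
width: 0.0257
grip_force: 29.9
```

Emit:
{"fn": "drive_tool", "kwargs": {"series": [0, 0, 0, 0, 0, 0.02, -1, 0, 0, 0, 0, 0, 0.04, -1, 0, 0, 0, 0, 0, 0.04, -1]}}

```text
time: 31.82
ee_pos: [0.5675, -0.0369, 0.0363]
eef_rot: [-0.064, 0.998, 0.0, 0.0]
ft_force: [-0.3, -0.2, -0.4]
width: 0.0256
grip_force: 29.9
```

Emit:
{"fn": "drive_tool", "kwargs": {"series": [0, 0, 0, 0, 0, 0.02, 0.2, 0, 0, 0, 0, 0, 0.02, 0.2, 0, 0, 0, 0, 0, 0.02, 0.2, 0, 0, 0, 0, 0, 0.02, 0.2, 0, 0, 0, 0, 0, 0.02, 0.2, 0, 0, 0, 0, 0, -0.5, 0.2, 0, 0, 0, 0, 0, -1.2, 0.2, 0, 0, 0, 0, 0, -1.8, 0.2, 0, 0, 0, 1.5, 0.3, -1.8, 0.2, 0, 0, 0, 2.6, 0.4, -1.8, 0.2]}}

```text
time: 32.65
ee_pos: [0.4853, -0.0338, 0.1093]
eef_rot: [-0.064, 0.998, -0.0, 0.002]
ft_force: [-1.2, 0.4, 1.0]
width: 0.0522
grip_force: 0.0
```

Run:
```python
from h import *
grasp([.4485,-.0169,.06],3.27)
im,c=snap("wrist"); t,ct=snap("top"); s,cs=snap("side")
o=np.hstack([np.vstack([cv2.resize(t[115:235,190:400],(420,240),interpolation=2),cv2.resize(im,(420,315))]),cv2.resize(s[150:380,220:380],(380,555),interpolation=2)])
cv2.imwrite("pics/c10.png",cv2.cvtColor(o,cv2.COLOR_RGB2BGR)); print(o.shape)
```

```text
turn [-0.01  0.04 -0.  ] shift [0.87 0.54 2.08]
(555, 800, 3)
```

View pics/c10.png

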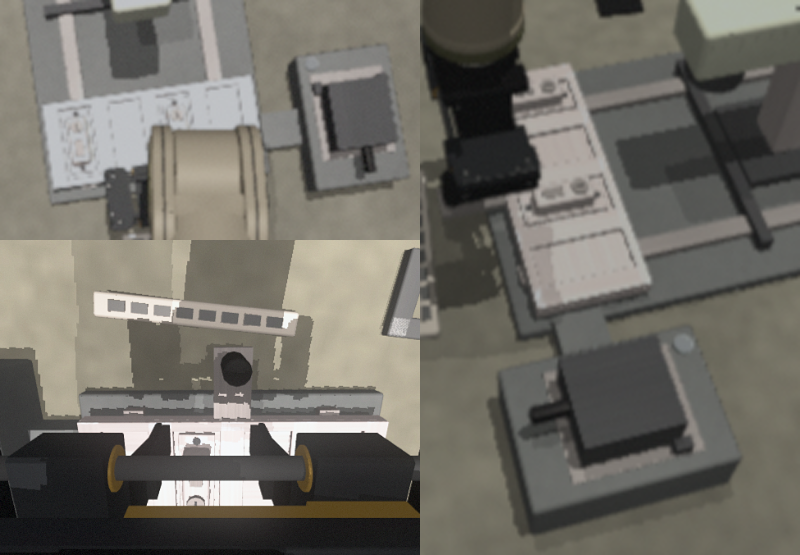

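The composite shows both locks flat in pockets 1 and 3, barrels up, with the knob at (236,370) in the wrist inset and the cover closed with its tab at (530..570, 410) in the side inset. Now grip the knob and push home.

Emit:
{"fn": "drive_tool", "kwargs": {"series": [0, 0, 0, 0.5, 0.3, 0, 0.2, 0, 0, 0, 0.87, 0.54, 0, 0.2, 0, 0, 0, 0.87, 0.54, 0.3, 0.2, 0, 0, 0, 0.87, 0.54, 0.9, 0.2, 0, 0, 0, 0.87, 0.54, 1.5, 0.2, 0, 0, 0, 0.87, 0.54, 2.0, 0.2, 0, 0, 0, 0.87, 0.54, 2.0, -1, 0, 0, 0, 0.87, 0.54, 2.0, -1, 0, 0, 0, 0.87, 0.54, 2.0, -1, 0, 0, 0, 0.87, 0.54, 2.0, -1], "grip_force": 25}}

```text
time: 33.63
ee_pos: [0.4481, -0.017, 0.0294]
eef_rot: [-0.064, 0.998, 0.0, 0.001]
ft_force: [0.5, 0.1, 0.3]
width: 0.033
grip_force: 0.0
```

Emit:
{"fn": "drive_tool", "kwargs": {"series": [0, 0, 0, 0, 0, 0, -1, 0, 0, 0, 0, 0, 0, -1, 0, 0, 0, 0, 0, 0, -1, 0, 0, 0, 0, 0, 0, -1, 0, 0, 0, 0, 0, 0, -1]}}

```text
time: 34.05
ee_pos: [0.4477, -0.017, 0.0291]
eef_rot: [-0.064, 0.998, 0.0, 0.001]
ft_force: [-0.6, -1.1, 7.3]
width: 0.0231
grip_force: 25.0
```

Emit:
{"fn": "drive_tool", "kwargs": {"series": [0, 0, 0, -0.1, 0, 0, -1, 0, 0, 0, -0.3, 0, 0, -1, 0, 0, 0, -0.5, 0, 0, -1, 0, 0, 0, -0.8, 0, 0, -1, 0, 0, 0, -1.1, 0, 0, -1, 0, 0, 0, -1.4, 0, 0, -1, 0, 0, 0, -1.7, 0, 0, -1, 0, 0, 0, -2.0, 0, 0, -1, 0, 0, 0, -2.3, 0, 0, -1, 0, 0, 0, -2.5, 0, 0, -1]}}

```text
time: 34.88
ee_pos: [0.5473, -0.0037, 0.0291]
eef_rot: [-0.064, 0.998, 0.0, 0.001]
ft_force: [-4.0, 1.3, 10.2]
width: 0.0235
grip_force: 25.0
```

Emit:
{"fn": "drive_tool", "kwargs": {"series": [0, 0, 0, -0.15, 0, 0, -1, 0, 0, 0, -0.3, 0, 0, -1, 0, 0, 0, -0.42, 0, 0, -1, 0, 0, 0, -0.54, 0, 0, -1, 0, 0, 0, -0.64, 0, 0, -1, 0, 0, 0, -0.72, 0, 0, -1, 0, 0, 0, -0.78, 0, 0, -1, 0, 0, 0, -0.78, 0, 0, -1]}}

```text
time: 35.55
ee_pos: [0.5762, 0.0001, 0.0291]
eef_rot: [-0.064, 0.998, 0.001, -0.001]
ft_force: [-9.3, 1.4, 13.9]
width: 0.0233
grip_force: 25.0
```

Emit:
{"fn": "drive_tool", "kwargs": {"series": [0, 0, 0, -0.05, 0, 0, -1, 0, 0, 0, -0.1, 0, 0, -1, 0, 0, 0, -0.14, 0, 0, -1, 0, 0, 0, -0.14, 0, 0, -1]}}

```text
time: 35.88
ee_pos: [0.578, 0.0003, 0.0283]
eef_rot: [-0.064, 0.998, 0.001, -0.005]
ft_force: [-24.7, 0.1, 24.5]
width: 0.0234
grip_force: 25.0
```

Home at the end stop: 0.13 m travel and 25 N of resistance. Release, rise, and compute the cover geometry.

Emit:
{"fn": "drive_tool", "kwargs": {"series": [0, 0, 0, 0.03, 0, 0, 0.3, 0, 0, 0, 0.03, 0, 0, 0.3, 0, 0, 0, 0.03, 0, 0, 0.3, 0, 0, 0, 0.03, 0, 0, 0.3, 0, 0, 0, 0.03, 0, 0, 0.3, 0, 0, 0, 0.03, 0, 0, 0.3, 0, 0, 0, 0.03, 0, -0.6, 0.3, 0, 0, 0, 0.03, 0, -1.4, 0.3, 0, 0, 0, 0.03, 0, -2.4, 0.3, 0, 0, 0, 0.5, 0, -3.4, 0.3]}}

```text
time: 36.72
ee_pos: [0.5649, -0.0016, 0.1632]
eef_rot: [-0.064, 0.998, -0.0, 0.0]
ft_force: [0.7, 0.2, 1.0]
width: 0.0565
grip_force: 0.0
```

Run:
```python
from h import *
c=get_calibration("top");cs=get_calibration("side")
print("tab tri",two(c,[374,194.3],cs,[274.7,319.5]))
f=lambda a:np.array(a)*.3+[190,115]-0.35
print("tab top",plane(c,f([(613,266),(608,247),(621,287)]),.112))
T=plane(c,f([(541,150),(640,124),(661,236),(561,250)]),.12); print("cover top",T,T.mean(0),[np.linalg.norm(T[i]-T[i-1]) for i in range(4)])
o=np.array([.5625,-.0025]);y=.131;M=np.array([[np.cos(y),-np.sin(y)],[np.sin(y),np.cos(y)]])
print("cons centre",o+M@[-.02,-.275]," tab in marker",M.T@(plane(c,[374,194.3],.112)[0,:2]-o))
i=cv2.imread("pics/topcrop.png"); g=i.max(2); 
# tab edges in first crop: dark columns per row
for v in range(470,530,8): print(v,[(a) for a in np.where(np.diff((g[v,630:730]<60).astype(int)))[0]+630])
```

```text
tab tri (array([ 0.51608577, -0.28415473,  0.11737232]), np.float64(0.0016060541527077672))
tab top [[ 0.51683675 -0.28450356  0.112     ]
 [ 0.53202373 -0.28102673  0.112     ]
 [ 0.50007242 -0.29029127  0.112     ]]
cover top [[ 0.60929909 -0.22824497  0.12      ]
 [ 0.62928976 -0.30723431  0.12      ]
 [ 0.53973389 -0.32076033  0.12      ]
 [ 0.52940448 -0.24176836  0.12      ]] [ 0.5769318  -0.27450199  0.12      ] [np.float64(0.08103104925886485), np.float64(0.08147970150743226), np.float64(0.09057155841436601), np.float64(0.07966447129395227)]
cons centre [ 0.57859342 -0.27775625]  tab in marker [-0.08188189 -0.27486184]
470 []
478 [np.int64(667), np.int64(687)]
486 [np.int64(668), np.int64(687)]
494 [np.int64(667), np.int64(681), np.int64(683), np.int64(689)]
502 [np.int64(668), np.int64(690)]
510 [np.int64(670), np.int64(691)]
518 [np.int64(670), np.int64(692)]
526 []
```

Run:
```python
from h import *
print(telemetry.read_state()["joint_positions"]); togo([.5105,-.2848,.15],3.2726)
```

```text
[-0.35976634  0.22876554  0.32636804  1.70144766 -0.07690756  1.22342121
  1.68386923]
turn [-0.01  0.01 -0.03] shift [ 2.25 -6.85  0.33]
```

Emit:
{"fn": "drive_tool", "kwargs": {"series": [0, 0, 0, 2.25, -6.85, 0.3, 0.2, 0, 0, 0, 2.25, -6.85, 0.3, 0.2, 0, 0, 0, 2.25, -6.85, 0.3, 0.2, 0, 0, 0, 2.25, -6.85, 0.3, 0.2, 0, 0, 0, 2.25, -6.85, 0.3, 0.2, 0, 0, 0, 2.25, -6.85, 0.3, 0.2, 0, 0, 0, 2.25, -6.85, 0.3, 0.2, 0, 0, 0, 2.25, -6.85, 0.3, 0.2, 0, 0, 0, 2.25, -6.85, 0.3, 0.2], "grip_force": 15}}

```text
time: 37.47
ee_pos: [0.508, -0.2882, 0.1496]
eef_rot: [-0.061, 0.998, -0.0, -0.0]
ft_force: [-0.1, -0.4, 0.4]
width: 0.0525
grip_force: 0.0
```

Run:
```python
from h import *
s=telemetry.read_state(); print(s["joint_positions"],s["ee_pos"]); togo([.5105,-.2848,.085],3.2726)
im,c=snap("wrist","w11"); T=[[.5165,-.284,.12]]; print("pred tab top",proj(c,T),"ends",proj(c,[[.4987,-.2864,.12],[.5343,-.2816,.12]]))
g=im.max(2)
for v in range(140,236,8): print(v,np.where(np.diff((g[v,180:340]<45).astype(int)))[0]+180)
```

```text
[ 0.01918227  0.29753602  0.50401069  1.67476029 -0.15096828  1.20836357
  2.25161013] [ 0.50797143 -0.28815322  0.14960503]
turn [-0.01 -0.01 -0.1 ] shift [-0.07  0.08  1.62]
pred tab top [[261.9631517  224.74116843]] ends [[261.80613858 199.49226298]
 [262.11324139 248.87673246]]
140 []
148 []
156 []
164 []
172 []
180 []
188 []
196 [250 265]
204 [250 261 264 266]
212 [250 252 256 258 259 260 262 266]
220 [250 257 259 261 262 266]
228 [188 190 192 193 201 202 205 206 249 250 260 266 305 308 309 311 314 318
 319 323]
```

Emit:
{"fn": "drive_tool", "kwargs": {"series": [0, 0, 0, -0.01, 0.02, 0.5, 0.2, 0, 0, 0, -0.01, 0.02, 1.0, 0.2, 0, 0, 0, -0.01, 0.02, 1.4, 0.2, 0, 0, 0, -0.01, 0.02, 1.6, 0.2, 0, 0, 0, -0.01, 0.02, 1.6, -1, 0, 0, 0, -0.01, 0.02, 1.6, -1, 0, 0, 0, -0.01, 0.02, 1.6, -1, 0, 0, 0, -0.01, 0.02, 1.6, -1, 0, 0, 0, -0.01, 0.02, 1.6, -1, 0, 0, 0, -0.01, 0.02, 1.6, -1]}}

```text
time: 38.35
ee_pos: [0.5099, -0.2846, 0.0863]
eef_rot: [-0.064, 0.998, -0.0, 0.0]
ft_force: [0.5, -0.7, 0.9]
width: 0.0198
grip_force: 0.0
```

Emit:
{"fn": "drive_tool", "kwargs": {"series": [0, 0, 0, 0, 0, 0, -1, 0, 0, 0, 0, 0, 0, -1, 0, 0, 0, 0, 0, 0, -1, 0, 0, 0, 0, 0, 0, -1, 0, 0, 0, 0, 0, 0, -1]}}

```text
time: 38.77
ee_pos: [0.51, -0.2861, 0.0863]
eef_rot: [-0.063, 0.998, -0.001, 0.001]
ft_force: [2.2, -5.7, -1.1]
width: 0.0116
grip_force: 15.0
```

Emit:
{"fn": "drive_tool", "kwargs": {"series": [0, 0, 0, -0.1, -0.03, -0.29, -1, 0, 0, 0, -0.25, -0.03, -0.56, -1, 0, 0, 0, -0.42, -0.03, -0.82, -1, 0, 0, 0, -0.61, -0.03, -1.05, -1, 0, 0, 0, -0.82, -0.03, -1.26, -1, 0, 0, 0, -1.06, -0.03, -1.45, -1, 0, 0, 0, -1.31, -0.03, -1.62, -1, 0, 0, 0, -1.58, -0.03, -1.76, -1, 0, 0, 0, -1.86, -0.03, -1.87, -1, 0, 0, 0, -2.15, -0.03, -1.96, -1]}}

```text
time: 39.6
ee_pos: [0.5949, -0.2748, 0.1647]
eef_rot: [-0.064, 0.998, 0.0, -0.001]
ft_force: [-1.5, -1.8, -3.5]
width: 0.0117
grip_force: 15.0
```

Emit:
{"fn": "drive_tool", "kwargs": {"series": [0, 0, 0, -0.3, 0, -0.06, -1, 0, 0, 0, -0.6, 0, -0.09, -1, 0, 0, 0, -0.6, 0, -0.09, -1]}}

```text
time: 39.85
ee_pos: [0.6205, -0.2715, 0.1682]
eef_rot: [-0.064, 0.998, -0.001, 0.0]
ft_force: [1.7, 0.7, 2.3]
width: 0.0118
grip_force: 15.0
```

Emit:
{"fn": "drive_tool", "kwargs": {"series": [0, 0, 0, -0.3, 0, 0, -1, 0, 0, 0, -0.61, 0, 0.04, -1, 0, 0, 0, -0.91, 0, 0.11, -1, 0, 0, 0, -1.2, 0, 0.2, -1, 0, 0, 0, -1.48, 0, 0.32, -1, 0, 0, 0, -1.74, 0, 0.47, -1, 0, 0, 0, -1.98, 0, 0.63, -1, 0, 0, 0, -1.98, 0, 0.63, -1]}}

```text
time: 40.52
ee_pos: [0.6995, -0.261, 0.1421]
eef_rot: [-0.064, 0.998, -0.0, 0.001]
ft_force: [3.7, 0.5, 2.1]
width: 0.0121
grip_force: 15.0
```

Run:
```python
from h import *
s=telemetry.read_state(); print(s["ee_pos"],s["eef_rot"],s["joint_positions"])
g0=np.array([.510,-.2861]); y=.131; e=np.array([np.cos(y),np.sin(y)])
dx=(s["ee_pos"][:2]-g0)@e; dz=s["ee_pos"][2]-.0863; px,pz=-.1145+dx,.040+dz
print("rel hinge",px,pz,"r",np.hypot(px,pz),np.hypot(.1145,.04),"theta",np.arctan2(.04,-.1145)-np.arctan2(pz,px))
```

```text
[ 0.69946831 -0.26103404  0.14207845] [-6.44179171e-02  9.97922364e-01 -3.64409411e-04  1.07448001e-03] [ 0.03147099  0.66902876  0.4458185   1.18022727 -0.27807297  1.34796466
  2.15223836]
rel hinge 0.07661915717523453 0.09577844741854516 r 0.12265401027341223 0.1212858194514099 theta 1.9094231831502888
```

Emit:
{"fn": "drive_tool", "kwargs": {"series": [0, 0, 0, 0, 0, 0, 0.2, 0, 0, 0, 0, 0, 0, 0.2, 0, 0, 0, 0, 0, 0, 0.2, 0, 0, 0, 0, 0, 0, 0.2, 0, 0, 0, 0, 0, 0, 0.2, 0, 0, 0, 0, 0, -0.5, 0.2, 0, 0, 0, 0, 0, -1.2, 0.2, 0, 0, 0, 0, 0, -2.0, 0.2, 0, 0, 0, 0.8, 0, -2.0, -1, 0, 0, 0, 1.6, 0, -2.0, -1]}}

```text
time: 41.35
ee_pos: [0.6353, -0.2698, 0.2246]
eef_rot: [-0.065, 0.998, -0.001, 0.002]
ft_force: [-1.5, -1.2, 0.5]
width: 0.0447
grip_force: 0.0
```

Run:
```python
from h import *
togo([.5293,-.2835,.17],3.2726); togo([.5293,-.2835,.077])
```

```text
turn [-0.03  0.05 -0.01] shift [2.68 0.01 1.36]
turn [] shift [2.69 0.01 3.68]
```

Emit:
{"fn": "drive_tool", "kwargs": {"series": [0, 0, 0, 0.9, 0, 0, -1, 0, 0, 0, 1.8, 0, 0, -1, 0, 0, 0, 2.62, 0, 0.2, -1, 0, 0, 0, 2.62, 0, 1, -1, 0, 0, 0, 2.62, 0, 1.5, -1, 0, 0, 0, 2.62, 0, 2.1, -1, 0, 0, 0, 2.62, 0, 2.7, -1, 0, 0, 0, 2.62, 0, 3.3, -1, 0, 0, 0, 2.62, 0, 3.6, -1, 0, 0, 0, 2.62, 0, 3.6, -1]}}

```text
time: 42.18
ee_pos: [0.5283, -0.2822, 0.076]
eef_rot: [-0.064, 0.998, 0.001, -0.002]
ft_force: [0.3, 0.8, 1.2]
width: 0.0007
grip_force: 0.0
```

Emit:
{"fn": "drive_tool", "kwargs": {"series": [0, 0, 0, -0.15, 0, 0, -1, 0, 0, 0, -0.3, 0, 0, -1, 0, 0, 0, -0.45, 0, 0, -1, 0, 0, 0, -0.6, 0, 0, -1, 0, 0, 0, -0.6, 0, 0, -1]}}

```text
time: 42.6
ee_pos: [0.5555, -0.2797, 0.0793]
eef_rot: [-0.064, 0.998, -0.0, 0.001]
ft_force: [-0.1, 0.2, 0.2]
width: 0.0008
grip_force: 0.0
```

Emit:
{"fn": "drive_tool", "kwargs": {"series": [0, 0, 0, -0.1, 0, 0.05, -1, 0, 0, 0, -0.2, 0, 0.05, -1, 0, 0, 0, -0.3, 0, 0.05, -1, 0, 0, 0, -0.3, 0, 0.05, -1]}}

```text
time: 42.93
ee_pos: [0.5664, -0.2783, 0.0765]
eef_rot: [-0.064, 0.998, -0.0, 0.0]
ft_force: [0.2, -0.5, 0.2]
width: 0.0004
grip_force: 0.3
```

Emit:
{"fn": "drive_tool", "kwargs": {"series": [0, 0, 0, -0.06, 0, 0, -1, 0, 0, 0, -0.12, 0, 0, -1, 0, 0, 0, -0.18, 0, 0, -1, 0, 0, 0, -0.18, 0, 0, -1]}}

```text
time: 43.27
ee_pos: [0.573, -0.2774, 0.0763]
eef_rot: [-0.064, 0.998, 0.0, -0.0]
ft_force: [-1.6, -1.0, -0.0]
width: 0.0005
grip_force: 0.6
```

Emit:
{"fn": "drive_tool", "kwargs": {"series": [0, 0, 0, -0.06, 0, 0, -1, 0, 0, 0, -0.12, 0, 0, -1, 0, 0, 0, -0.16, 0, 0, -1, 0, 0, 0, -0.16, 0, 0, -1]}}

```text
time: 43.6
ee_pos: [0.5745, -0.2775, 0.0757]
eef_rot: [-0.063, 0.998, 0.001, -0.004]
ft_force: [-19.3, 1.8, 9.2]
width: 0.0008
grip_force: 10.3
```

Emit:
{"fn": "drive_tool", "kwargs": {"series": [0, 0, 0, -0.06, 0, 0, -1, 0, 0, 0, -0.12, 0, 0, -1, 0, 0, 0, -0.12, 0, 0, -1]}}

```text
time: 43.85
ee_pos: [0.5752, -0.2775, 0.0753]
eef_rot: [-0.062, 0.998, 0.002, -0.008]
ft_force: [-37.0, 4.6, 20.4]
width: 0.0004
grip_force: 19.6
```

Emit:
{"fn": "drive_tool", "kwargs": {"series": [0, 0, 0, 0.3, 0, 0, -1, 0, 0, 0, 0.9, 0, 0, -1, 0, 0, 0, 1.2, 0, -0.5, -1, 0, 0, 0, 1.2, 0, -1.4, -1, 0, 0, 0, 1.2, 0, -2.4, 0.2, 0, 0, 0, 1.2, 0, -3.4, 0.2, 0, 0, 0, 0.8, 0, -3.8, 0.2, 0, 0, 0, 0, 0, -3.8, 0.2, 0, 0, 0, -0.9, 0, -3.8, 0.2, 0, 0, 0, -1.8, 0, -3.8, 0.2]}}

```text
time: 44.68
ee_pos: [0.6574, -0.2663, 0.2297]
eef_rot: [-0.064, 0.998, 0.0, 0.001]
ft_force: [1.3, -0.2, 0.5]
width: 0.0323
grip_force: 0.0
```

Run:
```python
from h import *
print(telemetry.read_state()["ee_pos"]); togo([.6995,-.2610,.225],3.2704); togo([.6995,-.2610,.1421])
```

```text
[ 0.65739043 -0.26632074  0.22974695]
turn [ 0.    0.03 -0.01] shift [-1.06 -0.    0.12]
turn [] shift [-1.05 -0.    2.19]
```

Emit:
{"fn": "drive_tool", "kwargs": {"series": [0, 0, 0, -0.9, 0, 0, 0.3, 0, 0, 0, -1.0, 0, 0, 0.3, 0, 0, 0, -1.0, 0, 0, 0.3, 0, 0, 0, -1.0, 0, 0, 0.3]}}

```text
time: 45.02
ee_pos: [0.6949, -0.2623, 0.2282]
eef_rot: [-0.064, 0.998, -0.0, -0.0]
ft_force: [-0.1, -0.5, -0.6]
width: 0.0546
grip_force: 0.0
```

Run:
```python
from h import *
print(telemetry.read_state()["width"]); togo([.6995,-.2610,.1421],3.2704)
```

```text
0.054571780580625014
turn [-0.   -0.   -0.02] shift [-0.12  0.02  2.15]
```

Emit:
{"fn": "drive_tool", "kwargs": {"series": [0, 0, 0, -0.11, 0, 0.7, 0.2, 0, 0, 0, -0.11, 0, 1.4, 0.2, 0, 0, 0, -0.11, 0, 1.9, 0.2, 0, 0, 0, -0.11, 0, 2.13, 0.2, 0, 0, 0, -0.11, 0, 2.13, -1, 0, 0, 0, -0.11, 0, 2.13, -1, 0, 0, 0, -0.11, 0, 2.13, -1, 0, 0, 0, -0.11, 0, 2.13, -1, 0, 0, 0, -0.11, 0, 2.13, -1, 0, 0, 0, -0.11, 0, 2.13, -1]}}

```text
time: 45.85
ee_pos: [0.6997, -0.2616, 0.1443]
eef_rot: [-0.064, 0.998, -0.0, 0.001]
ft_force: [-0.8, 0.7, -0.2]
width: 0.0205
grip_force: 0.0
```

Emit:
{"fn": "drive_tool", "kwargs": {"series": [0, 0, 0, 0, 0, 0, -1, 0, 0, 0, 0, 0, 0, -1, 0, 0, 0, 0, 0, 0, -1, 0, 0, 0, 0, 0, 0, -1]}}

```text
time: 46.18
ee_pos: [0.6996, -0.261, 0.1436]
eef_rot: [-0.064, 0.998, 0.0, 0.0]
ft_force: [0.7, 1.5, 1.9]
width: 0.0118
grip_force: 15.0
```

Emit:
{"fn": "drive_tool", "kwargs": {"series": [0, 0, 0, 0.24, 0, -0.16, -1, 0, 0, 0, 0.5, 0, -0.31, -1, 0, 0, 0, 0.78, 0, -0.43, -1, 0, 0, 0, 1.07, 0, -0.52, -1, 0, 0, 0, 1.37, 0, -0.59, -1, 0, 0, 0, 1.68, 0, -0.63, -1, 0, 0, 0, 1.98, 0, -0.63, -1, 0, 0, 0, 2.28, 0, -0.6, -1, 0, 0, 0, 2.58, 0, -0.54, -1, 0, 0, 0, 2.58, 0, -0.54, -1]}}

```text
time: 47.02
ee_pos: [0.5953, -0.2748, 0.1654]
eef_rot: [-0.063, 0.998, 0.0, 0.0]
ft_force: [-1.1, 1.0, 2.4]
width: 0.0119
grip_force: 15.0
```

Emit:
{"fn": "drive_tool", "kwargs": {"series": [0, 0, 0, 0.29, 0, 0.09, -1, 0, 0, 0, 0.57, 0, 0.2, -1, 0, 0, 0, 0.84, 0, 0.34, -1, 0, 0, 0, 1.09, 0, 0.51, -1, 0, 0, 0, 1.33, 0, 0.7, -1, 0, 0, 0, 1.54, 0, 0.91, -1, 0, 0, 0, 1.73, 0, 1.14, -1, 0, 0, 0, 1.9, 0, 1.4, -1, 0, 0, 0, 2.05, 0, 1.67, -1, 0, 0, 0, 2.05, 0, 1.67, -1]}}

```text
time: 47.85
ee_pos: [0.5142, -0.2856, 0.0963]
eef_rot: [-0.063, 0.998, -0.0, -0.001]
ft_force: [-0.5, -2.6, -1.3]
width: 0.0118
grip_force: 15.0
```

Almost shut; press gently down to the closed pose (.510, .0863).

Emit:
{"fn": "drive_tool", "kwargs": {"series": [0, 0, 0, 0.05, 0, 0.12, -1, 0, 0, 0, 0.1, 0, 0.25, -1, 0, 0, 0, 0.1, 0, 0.33, -1, 0, 0, 0, 0.1, 0, 0.38, -1, 0, 0, 0, 0.1, 0, 0.38, -1]}}

```text
time: 48.27
ee_pos: [0.5109, -0.2861, 0.0836]
eef_rot: [-0.063, 0.998, 0.0, -0.001]
ft_force: [-8.7, 0.2, 9.0]
width: 0.0123
grip_force: 15.0
```

Emit:
{"fn": "drive_tool", "kwargs": {"series": [0, 0, 0, 0, 0, 0, 0, 0, 0, 0, 0, 0, 0, 0, 0, 0, 0, 0, 0, 0, 0, 0, 0, 0, 0, 0, 0, 0, 0, 0, 0, 0, 0, -0.6, 0, 0, 0, 0, 0, 0, -1.2, -1, 0, 0, 0, 0, 0, -1.2, -1, 0, 0, 0, 0, 0, -1.2, -1, 0, 0, 0, 0, 0, -1.2, -1, 0, 0, 0, 0, 0, -1.2, -1]}}

```text
time: 49.1
ee_pos: [0.5113, -0.285, 0.1299]
eef_rot: [-0.064, 0.998, 0.0, -0.001]
ft_force: [-0.9, -0.3, -0.7]
width: 0.0179
grip_force: 0.0
```

Emit:
{"fn": "drive_tool", "kwargs": {"series": [0, 0, 0, 0, 0, 0.15, -1, 0, 0, 0, 0, 0, 0.3, -1, 0, 0, 0, 0, 0, 0.45, -1, 0, 0, 0, 0, 0, 0.55, -1, 0, 0, 0, 0, 0, 0.6, -1, 0, 0, 0, 0, 0, 0.6, -1]}}

```text
time: 49.6
ee_pos: [0.5113, -0.2853, 0.1061]
eef_rot: [-0.064, 0.998, 0.0, -0.001]
ft_force: [-0.9, 0.4, -0.3]
width: 0.0002
grip_force: 0.0
```

Emit:
{"fn": "drive_tool", "kwargs": {"series": [0, 0, 0, 0, 0, 0.03, -1, 0, 0, 0, 0, 0, 0.05, -1, 0, 0, 0, 0, 0, 0.05, -1]}}

```text
time: 49.85
ee_pos: [0.5118, -0.2855, 0.1053]
eef_rot: [-0.064, 0.998, -0.0, 0.0]
ft_force: [-1.2, 0.7, 1.2]
width: 0.0005
grip_force: 0.8
```

Emit:
{"fn": "drive_tool", "kwargs": {"series": [0, 0, 0, 0, 0, -1, -1, 0, 0, 0, 0, 0, -2, -1, 0, 0, 0, 0.5, 0, -3, -1, 0, 0, 0, 1.4, -0.5, -3.5, -1, 0, 0, 0, 2.0, -1, -3.5, -1, 0, 0, 0, 2.0, -1, -3.5, -1, 0, 0, 0, 2.0, -1, -3.5, -1]}}

```text
time: 50.43
ee_pos: [0.436, -0.3373, 0.2459]
eef_rot: [-0.062, 0.998, -0.0, 0.001]
ft_force: [0.8, 0.1, -0.1]
width: 0.0006
grip_force: 0.0
```

Run:
```python
from h import *
t,ct=snap("top"); s,cs=snap("side")
o=np.hstack([cv2.resize(t[60:260,150:400],(420,336),interpolation=2)[:,:],cv2.resize(s[100:380,220:420],(380,532),interpolation=2)[98:434]])
o=np.vstack([o,cv2.resize(s[100:380,200:430],(800,264))[:264]*0+0]) if 0 else o
cv2.imwrite("pics/fin.png",cv2.cvtColor(o,cv2.COLOR_RGB2BGR))
```

```text
(no output)
```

View pics/fin.png

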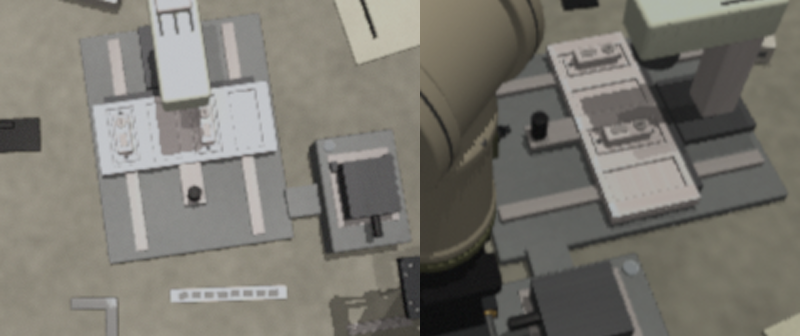

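The final view shows the pallet home against the stop bar, with both locks flat in their pockets at (122,132) and (208,127), the cover shut, and the distractors in place. Handing in.

```bash
python3 -c "
from bench import r
print(r.close_job())"
```

```text
the job is handed in; nothing more can be done
None
```

The job is handed in at about 50 s on the robot's clock: both locks (only two were present) are flat in pockets 1 and 3 with barrels up, the pallet is home at the stop, the toggle went over to its stop, and the cover is closed again; the verdict was not shown, and the arm pressed on the counter with 74 N while I was finding the fingertip height, which may break the 40 N rule.

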